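Read a sample on the pull-slide colorimeter

TASK

The closed sample cell has been knocked over on the bench: stand it upright, cap up, in the empty middle seat of the colorimeter's sample slide and let go of it. Then pull the slide's spring-return knob straight out towards you until the first engraved ring on the rod is level with the outer face of the bushing, so that the sample cell stands in the light path between the two round windows, and finish while still holding the knob there for the reading. Leave the blank cell standing in the front seat and do not disturb the other things on the bench.

Things in the scene. Friction and masses are not known exactly. Their poses are not given: they have to be found in the camera images.
- sample_cell: closed glass cell, 30 mm diameter, 70 mm tall, about 60 g, with a black eight-sided screw cap (30 mm across flats, the top 18 mm) and a narrow paper band; at the start it lies on the bench, left of the colorimeter, its cap pointing roughly to the left. Origin: centre of its flat bottom (15 mm above the bench while it lies); z points from bottom to cap.
- blank_cell: an identical cell standing upright in the front seat of the sample slide (the seat nearest the knob); it stays there and rides with the slide. Origin: centre of its bottom, z to its cap.
- colorimeter: fixed white colorimeter with pulsed light and no lid: 236 mm deep (x), 200 mm wide (y), 78 mm high; -x is its front and the pull direction. Origin: centre of its underside. An open bay 112 mm wide runs front to back between two 78 mm high housings; its front wall is 54 mm high, its rear wall 76 mm. The light path crosses it at x = 0, marked by a dark line on each housing's top.
- middle_seat (a point): centre of the floor of the middle, empty seat of the sample slide, 26 mm above the bench: round hole 34 mm in diameter, 14 mm deep, in an aluminium slide plate 128 x 48 mm whose top is 40 mm above the bench. Seats are 43 mm apart along the slide; the rear seat stays empty. Moves with the slide; axes as the case.
- front_seat (a point): centre of the floor of the front seat, same size, holding the blank cell; 43 mm from the middle seat towards the knob.
- knob (a point): centre of the cylindrical grip of the black pull knob, 25 mm in diameter and 16 mm long, its axis along the rod, 30 mm above the bench; at rest it lies 26 mm in front of the bushing's face. It is free on both sides and above; the 8 mm steel rod behind it runs into the bay. Moves with the slide; axes as the case, -x is the pull direction.
- first_ring (a point): centre of the first dark engraved ring (2 mm wide) on the 8 mm rod; at rest it lies 43 mm inside the face of the bushing and is seen from above in the bay. A second ring 43 mm further back is for the rear seat. Moves with the slide.
- bushing_face (a point): centre of the outer face of the steel rod bushing (18 mm diameter) on the front of the case, fixed.
- slide (a joint): travel of the sample slide in m: 0 at rest (blank cell in the light path), 0.043 when the first ring is level with the bushing face (middle seat in the light path), 0.086 at the end stop. A spring always pulls it home: about 5.5 N at rest, 9 N at 0.043, 13 N at 0.086, with viscous damping of 40 N s/m; let go, it runs back.
- petri_dish: shallow closed dish, 74 mm diameter, 18 mm high, bystander. Origin: centre of its underside.
- small_beaker: glass beaker, 45 mm diameter, 57 mm high, bystander. Origin: centre of its underside.
- carton: closed cardboard box, 55 x 82 mm and 32 mm high, bystander. Origin: centre of its underside.
Mind the look-alikes: they are no part of the job. What is shaped like the blank_cell but blue or orange is not meant.

How it is judged:
On the way:
1. the sample cell stands upright in the middle seat, let go, with the slide at rest (horizontal distance between sample_cell and middle_seat below 0.005 m and z of sample_cell in the frame of middle_seat below 0.004 m and angle between sample_cell's own z axis and vertical below 0.12 rad and contact force between the fingers and sample_cell below 0.1 N and value of joint slide below 0.004 m and linear speed of sample_cell below 0.02 m/s), for 0.3 s.
At the end, for the whole second after the job is handed in: The fingers hold the knob (at least 3 N of contact) with the slide at rest 43 mm out, within 3.5 mm (first ring level with the bushing face); the sample cell stands upright (within 0.12 rad), down in the middle seat and untouched by the robot, and the blank cell stands likewise in the front seat (value of joint slide between 0.0395 and 0.0465 m and velocity of joint slide between -0.005 and 0.005 m/s and contact force between the fingers and slide above 3 N and contact force between each of the fingers, the arm and sample_cell below 0.1 N and horizontal distance between sample_cell and middle_seat below 0.005 m and z of sample_cell in the frame of middle_seat below 0.004 m and angle between each of sample_cell, blank_cell's own z axis and vertical below 0.12 rad and horizontal distance between blank_cell and front_seat below 0.005 m and z of blank_cell in the frame of front_seat below 0.004 m); the arm keeps its last pose, push and grip.
It fails at once if the blank cell is lifted out, tipped or knocked from the front seat (angle between blank_cell's own z axis and vertical above 0.35 rad or horizontal distance between blank_cell and front_seat above 0.012 m or z of blank_cell in the frame of front_seat above 0.012 m).
It fails at once if the petri dish is pushed away or tipped (distance of petri_dish from where it was at the start of the episode above 0.02 m or angle between petri_dish's own z axis and vertical above 0.3 rad).
It fails at once if the small beaker is pushed away or tipped (distance of small_beaker from where it was at the start of the episode above 0.02 m or angle between small_beaker's own z axis and vertical above 0.3 rad).
It fails at once if the carton is pushed away or tipped (distance of carton from where it was at the start of the episode above 0.02 m or angle between carton's own z axis and vertical above 0.3 rad).
It also fails if it takes over 67 s, if anything falls off the work surface, if the arm or the gripper's body presses on something with over 40 N, if the wrist force passes 120 N, or if a joint passes its speed limit or range.

ROBOT

A 6-joint arm with a two-finger parallel gripper is mounted at the origin on a cart in front of the work surface, level with it; the furniture and walls round the work are solid. World frame = base frame: x ahead of the robot, y to its left, z up, the work surface at z = 0. Lengths are in m, angles in rad, forces in N, time in s.
With the tool pointing down it reaches from about 0.35 to 0.975 m from the base axis. Payload 4.9 kg.
Tool frame: the origin (TCP) lies midway between the tips of the shut fingers; the grasp point (between the pads) lies ctrl.grip_point_offset behind it (ctrl.grip_point_offset is the distance from the TCP to the grasp point, in m); x points along the fingers, y is the direction in which the jaws open and shut, and the axes are right-handed (so a half turn about x gives the same grasp; the last joint's range is limited). The gripper opens to 85 mm and grips with 20 to 120 N. Pads are 22 mm wide; open, the fingers measure 114 mm over their backs; the gripper's body (76 mm by 85 mm) begins 54 mm behind the grasp point. The pads swing forward as they close: fully open they stand 13 mm farther back than shut.
Start: joints at [-1.261, 0.053, 1.613, -0, 1.476, -0.119], TCP at [0.26, -0.568, 0.201] pointing down, gripper open.
Joint ranges: [-3.01, 3.01], [-1.01, 2.22], [0.06, 2.58], [-1.02, 4.17], [0.09, 2.62], [-3.14, 3.14]. Speed limits (rad/s): [2.57, 2.57, 3.14, 3.14, 3.14, 3.14].

INTERFACE

Orientations are given as a rotation vector (axis times angle).
In Python, from station import ctrl gives the robot as it stands. The module is installed in compiled form; this text tells all that it offers.
- The arm moves only by the tool drive_tool, never from a script. Its argument "commands" is text: rows parted by semicolons, each of 5 numbers parted by spaces: the closure, from -1 (fully open) to 1 (shut), so that 0 is half open, then the shift along the tool's x, y, z in units of 40 mm (1.0 is 40 mm), then the turn about the tool's x in units of 5 degrees (1.0 is 5 degrees). A call has 1 to 8 rows; each row is the pose to reach, as a shift and turn from the pose commanded when the call began, along the tool's axes at that moment; what a row does not reach only later rows make up. A row lasts 1/12 s, in which the tool goes at most 41.7 mm and 7.16 degrees, less where a joint would pass 70% of its speed; a pose out of reach is approached as far as the arm can. A call with a gripper value outside its range is refused whole. The fingers move at their own pace and stop on an object; "newtons" is the grip in N (left out, the last holds). Time passes only in rows, so rows that repeat a pose let the fingers close. It gives the time, the measured TCP pose, the force and the opening at its end, in the units of the state.
- ctrl.get_obs(): the state, without advancing time (a new reading comes with each control period).
- ctrl.get_image(name): name is "scene" or "top" or "wrist"; returns (picture, depth): 420x560x3 uint8, blue, green, red; 420x560 float32, m along the optical axis (not along the pixel's ray), 0 where there is no reading.
- ctrl.camera_info(name): a dict with "K" (3x3 intrinsics, pixels), "T" (4x4, takes a point from camera to world coordinates). Camera axes: x right, y down, z forward; pixel columns grow to the right and rows downward; lengths in m; the calibration is good to about 2 mm. A picture is of the moment at which its call begins: read the wrist's pose just before it. camera_info takes no time and is no camera call; for the wrist camera it gives the pose at the moment of the call.
- ctrl.finish_job(): hands the job in, once; it reports no verdict.
The state is a dict: "t": time; "q": joint angles; "dq": joint speeds; "effort": joint torques, N m; "tool_pos": TCP position; "tool_rot": TCP orientation; "contact_force": force on the tool from outside, world axes, zero at the start; "wrist_torque": the same for the moment, N m; "opening": finger opening in m.
Only numpy, scipy, OpenCV 4.12 (cv2) and the standard library are available. Lean on these libraries where they do the work, as an engineer would, in place of code of your own. Each camera call takes 0.05 s, during which the arm holds its last target.

## Working session

There is one attempt and no reset: what is moved stays moved. The work goes in short steps, Python scripts to look and compute and a tool call to move; the robot and the scene stay as the last step left them, time stands still between calls to the robot, and variables do not carry over. Pictures are saved under pics/ and viewed, and the job is handed in when it is done.

Besides the shell and the picture viewer there is one more tool, called after "Request:" as name(argument=value, ...), one argument or row to a line, values as JSON. drive_tool: Moves the arm, as the interface text tells. Its arguments: {"type":"object","properties":{"commands":{"type":"string"},"newtons":{"type":"number"}},"required":["commands"]}

```bash
mkdir -p pics; ls; python3 - <<'E'
from station import ctrl
import cv2,numpy as np
o=ctrl.get_obs();print({k:np.round(v,4) for k,v in o.items()},ctrl.grip_point_offset)
for n in["scene","top","wrist"]:
    i,d=ctrl.get_image(n);cv2.imwrite(f"pics/{n}0.png",i);np.save(f"pics/{n}0.npy",d)
    c=ctrl.camera_info(n);print(n,np.round(c["K"],1).tolist(),np.round(c["T"],3).tolist())
E
```

```text
pics
{'t': np.float64(0.0), 'q': array([-1.261 ,  0.0534,  1.6143,  0.    ,  1.476 , -0.119 ]), 'dq': array([-0.    , -0.0002, -0.0005,  0.0008, -0.002 ,  0.0004]), 'effort': array([ 8.00000e-04, -3.93686e+01, -3.70172e+01,  1.00000e-04,
        7.10000e-03, -0.00000e+00]), 'tool_pos': array([ 0.2596, -0.5678,  0.1997]), 'tool_rot': array([ 1.9851,  0.4343, -1.9855]), 'contact_force': array([-0.447 ,  0.4256,  0.0425]), 'wrist_torque': array([ 0.01  , -0.0073,  0.0205]), 'opening': np.float64(0.0854)} 0.0187
scene [[424.0, 0.0, 276.0], [0.0, 424.0, 210.9], [0.0, 0.0, 1.0]] [[-0.84, -0.3, 0.452, 0.001], [-0.543, 0.471, -0.695, 0.872], [-0.004, -0.829, -0.559, 0.764], [0.0, 0.0, 0.0, 1.0]]
top [[533.9, 0.0, 288.4], [0.0, 533.9, 210.3], [0.0, 0.0, 1.0]] [[-0.022, -0.998, 0.06, 0.479], [-1.0, 0.022, -0.0, -0.051], [-0.001, -0.06, -0.998, 1.499], [0.0, 0.0, 0.0, 1.0]]
wrist [[336.8, 0.0, 283.1], [0.0, 336.8, 212.4], [0.0, 0.0, 1.0]] [[0.416, -0.865, -0.281, 0.332], [-0.91, -0.396, -0.128, -0.536], [-0.001, 0.309, -0.951, 0.373], [0.0, 0.0, 0.0, 1.0]]
```

View pics/scene0.png

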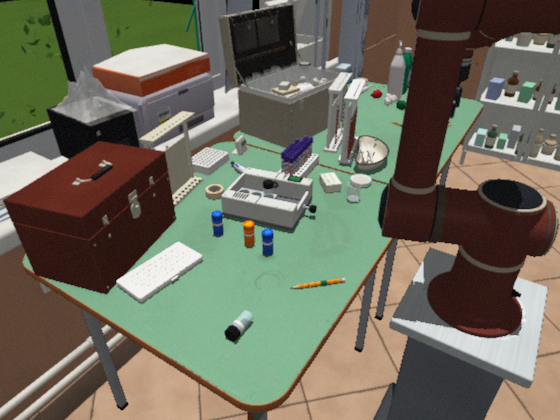

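View pics/top0.png

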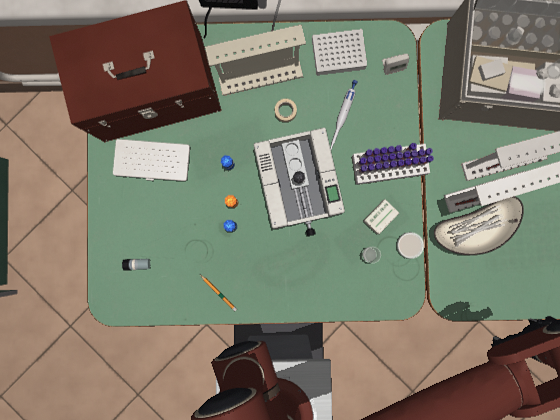

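View pics/wrist0.png

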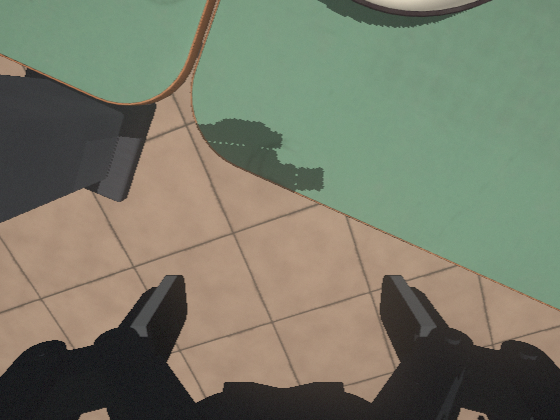

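```bash
python3 - <<'E'
import cv2,numpy as np
i=cv2.imread("pics/top0.png")
a=cv2.resize(i[235:290,100:190],None,fx=6,fy=6,interpolation=cv2.INTER_CUBIC)
b=cv2.resize(i[120:245,210:350],None,fx=5,fy=5,interpolation=cv2.INTER_CUBIC)
cv2.imwrite("pics/a.png",a);cv2.imwrite("pics/b.png",b[:600])
i=cv2.imread("pics/scene0.png")
cv2.imwrite("pics/c.png",cv2.resize(i[160:345,200:370],None,fx=3.2,fy=3.2,interpolation=cv2.INTER_CUBIC))
E
```

```text
(no output)
```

View pics/a.png

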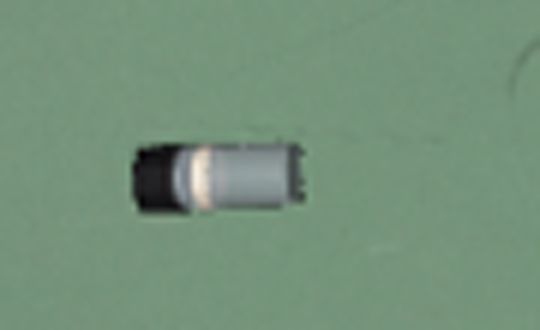

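View pics/b.png

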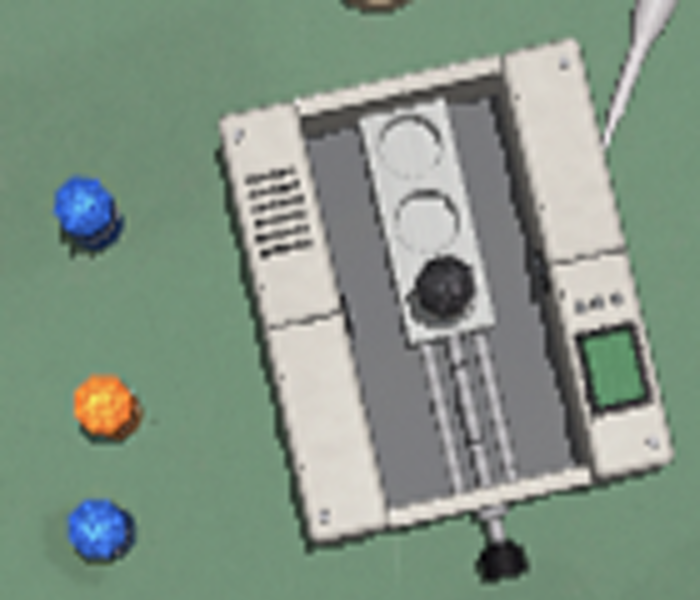

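View pics/c.png

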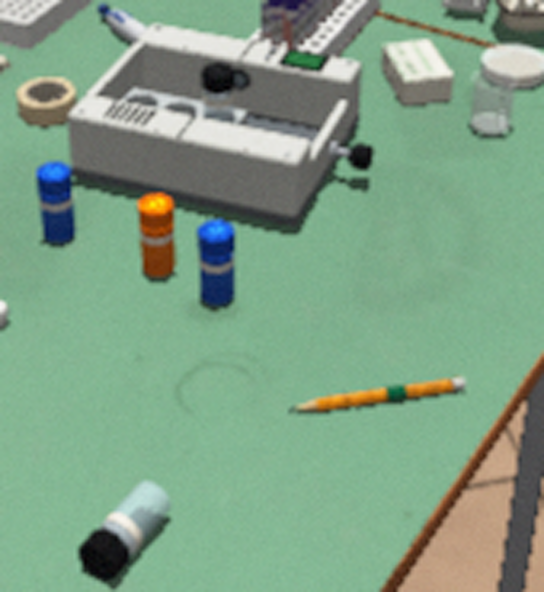

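```bash
cat > h.py <<'E'
import numpy as np,cv2
from station import ctrl
def ray(n,u,v,T=None):
    c=ctrl.camera_info(n);K=np.array(c["K"]);T=np.array(c["T"]) if T is None else T
    d=T[:3,:3]@np.linalg.solve(K,[u,v,1]);return T[:3,3],d
def plane(n,u,v,z,T=None):
    o,d=ray(n,u,v,T);return o+d*(z-o[2])/d[2]
def dep(n,u,v,D,T=None):
    o,d=ray(n,u,v,T);return o+d*D[int(round(v)),int(round(u))]
def tri(r1,r2):
    (o1,d1),(o2,d2)=r1,r2;d1=d1/np.linalg.norm(d1);d2=d2/np.linalg.norm(d2)
    A=np.stack([d1,-d2],1);s=np.linalg.lstsq(A,o2-o1,rcond=None)[0]
    p,q=o1+s[0]*d1,o2+s[1]*d2;return (p+q)/2,np.linalg.norm(p-q)
def proj(n,p,T=None):
    c=ctrl.camera_info(n);T=np.array(c["T"]) if T is None else T
    x=np.array(c["K"])@(T[:3,:3].T@(np.array(p)-T[:3,3]));return x[:2]/x[2]
E
python3 - <<'E'
from h import *
np.set_printoptions(precision=4,suppress=True)
D=np.load("pics/top0.npy");S=np.load("pics/scene0.npy")
f=lambda u,v:(210+u/5,120+v/5)
print("corners")
for u,v in [(222,115),(575,42),(670,462),(310,545)]: print(plane("top",*f(u,v),.078), dep("top",*f(u+(6 if u<400 else -6),v+(6 if v<300 else -6)),D))
print("cell")
g=lambda u,v:(100+u/6,235+v/6)
for u,v in [(134,180),(303,175)]: print(plane("top",*g(u,v),.015))
print(dep("top",*g(240,177),D))
h=lambda u,v:(200+u/3.2,160+v/3.2)
# scene: bottom rim centre, cap
print("holes mid",plane("top",*f(428,222),.04),dep("top",*f(425,222),D),"front cap",plane("top",*f(444,286),.096),dep("top",*f(444,286),D))
print("knob",plane("top",*f(501,561),.030),dep("top",*f(501,561),D),"scene",dep("scene",*h(362,156),S))
print("knob tri",tri(ray("top",*f(501,561)),ray("scene",*h(361,156))))
print("cellcap tri",tri(ray("top",*g(134,180)),ray("scene",*h(98,556))))
print("rear hole",plane("top",*f(410,148),.04))
for u,v in[(98,210),(103,405),(98,530)]:print("lookalike",plane("top",*f(u-10,v),.07))
E
```

```text
corners
[0.7474 0.0359 0.078 ] [0.744  0.0327 0.0784]
[ 0.7829 -0.1548  0.078 ] [ 0.7797 -0.1514  0.0784]
[ 0.5555 -0.1996  0.078 ] [ 0.5587 -0.1963  0.08  ]
[ 0.5154 -0.0069  0.078 ] [ 0.5187 -0.01    0.0738]
cell
[0.4264 0.4113 0.015 ]
[0.427  0.3333 0.015 ]
[0.4273 0.3579 0.0311]
holes mid [ 0.6927 -0.0741  0.04  ] [ 0.6952 -0.0727  0.023 ] front cap [ 0.6502 -0.0809  0.096 ] [ 0.6503 -0.0809  0.0955]
knob [ 0.5056 -0.1102  0.03  ] [ 0.5054 -0.1096  0.0452] scene [ 0.4988 -0.1037  0.0372]
knob tri (array([ 0.5046, -0.1106,  0.0313]), np.float64(0.002201083695040239))
cellcap tri (array([0.4252, 0.4079, 0.0225]), np.float64(0.00364428022011493))
rear hole [ 0.734  -0.0651  0.04  ]
lookalike [0.6988 0.1095 0.07  ]
lookalike [0.5933 0.1084 0.07  ]
lookalike [0.5262 0.112  0.07  ]
```

```bash
python3 - <<'E'
from h import *
from scipy.spatial.transform import Rotation as R
np.set_printoptions(precision=4,suppress=True)
o=ctrl.get_obs();M=R.from_rotvec(o["tool_rot"]).as_matrix();print(M)
for t in [(0.427,.355,.2)]:
    print((M.T@(np.array(t)-o["tool_pos"]))/.04)
E
```

```text
[[-0.0005  0.4158 -0.9094]
 [ 0.0016 -0.9094 -0.4158]
 [-1.     -0.0016 -0.0002]]
[  0.0321 -19.2435 -13.3979]
```

Request:
drive_tool(
  commands="-1 0 -5 -6.5 -13.08;-1 0 -5 -6.5 -13.08;-1 0 -5 -6.5 -13.08;-1 0 -5 -6.5 -13.08;-1 0 -5 -6.5 -13.08;-1 0 -5 -6.5 -13.08;-1 0 -5 -6.5 -13.08;-1 0 -5 -6.5 -13.08",
  newtons=30,
)

```text
t: 0.82
tool_pos: [0.4137, -0.276, 0.2007]
tool_rot: [1.309, 1.142, -1.308]
contact_force: [0.5, 0.1, -0.3]
opening: 0.0853
```

```bash
cat >> h.py <<'E'
from scipy.spatial.transform import Rotation as R
np.set_printoptions(precision=4,suppress=True)
def st(t=None):
    o=ctrl.get_obs();M=R.from_rotvec(o["tool_rot"]).as_matrix()
    print("t",o["t"],"pos",o["tool_pos"],"yaw_y",np.degrees(np.arctan2(M[1,1],M[0,1])),"q",o["q"],"F",o["contact_force"],"op",o["opening"])
    print("tilt",M[2,0])
    if t is not None: print("units to",t,(M.T@(np.array(t)-o["tool_pos"]))/.04)
    return M
E
python3 -c "
from h import *
st((.427,.355,.2))"
```

```text
t 0.8167 pos [ 0.4137 -0.276   0.2007] yaw_y -7.759209229643112 q [-0.7383 -0.2601  1.9032  0.0004  1.4987 -0.6029] F [ 0.4939  0.1156 -0.3266] op 0.08534694050989391
tilt -0.9999999050418428
units to (0.427, 0.355, 0.2) [  0.023   -1.7998 -15.6745]
```

Request:
drive_tool(
  commands="-1 0 -0.9 -7.9 -1.5;-1 0 -0.9 -7.9 -1.5;-1 0 -0.9 -7.9 -1.5;-1 0 -0.9 -7.9 -1.5;-1 0 -0.9 -7.9 -1.5;-1 0 -0.9 -7.9 -1.5;-1 0 -0.9 -7.9 -1.5;-1 0 -0.9 -7.9 -1.5",
)

```text
t: 1.48
tool_pos: [0.4215, 0.0427, 0.2008]
tool_rot: [1.216, 1.206, -1.215]
contact_force: [0.4, -0.5, 0.2]
opening: 0.0856
```

```bash
python3 -c "
from h import *
st((.427,.33,.16))"
```

```text
t 1.4833 pos [0.4215 0.0427 0.2008] yaw_y -0.5004884542466776 q [-0.0758 -0.4637  2.0558  0.001   1.5493 -0.0671] F [ 0.3918 -0.4559  0.2331] op 0.0855816341079711
tilt -0.9999994780409327
units to (0.427, 0.33, 0.16) [ 1.027   0.074  -7.1825]
```

Request:
drive_tool(
  commands="-1 0 0.1 -7.2 -0.1;-1 0 0.1 -7.2 -0.1;-1 0 0.1 -7.2 -0.1;-1 0 0.1 -7.2 -0.1;-1 0 0.1 -7.2 -0.1;-1 0 0.1 -7.2 -0.1;-1 0 0.1 -7.2 -0.1;-1 0 0.1 -7.2 -0.1",
)

```text
t: 2.15
tool_pos: [0.4283, 0.3326, 0.2002]
tool_rot: [1.207, 1.213, -1.207]
contact_force: [-0.1, -0.9, -0.6]
opening: 0.0851
```

```bash
python3 -c "
from h import *
st((.427,.355,.15))
print(np.array(ctrl.camera_info('wrist')['T']))
i,d=ctrl.get_image('wrist');cv2.imwrite('pics/w1.png',i);np.save('pics/w1.npy',d)"
```

```text
t 2.15 pos [0.4283 0.3326 0.2002] yaw_y 0.20346973114334735 q [ 0.5217 -0.1452  1.8056  0.0023  1.4816  0.518 ] F [-0.1215 -0.9312 -0.5591] op 0.08511933776532364
tilt -0.9999973198844625
units to (0.427, 0.355, 0.15) [ 1.2549 -0.0284 -0.5575]
[[ 1.      0.0035  0.0002  0.4285]
 [ 0.0034 -0.9514 -0.3079  0.4111]
 [-0.0009  0.3079 -0.9514  0.3737]
 [ 0.      0.      0.      1.    ]]
```

View pics/w1.png

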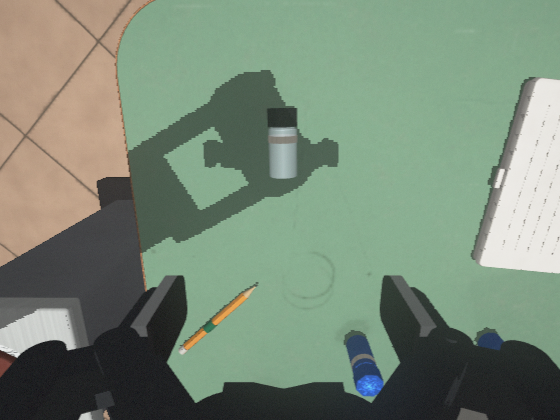

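```bash
python3 -c "
from h import *
D=np.load('pics/w1.npy');i=cv2.imread('pics/w1.png')
for u,v in[(283,107),(284,178),(268,120),(297,120),(269,170),(298,170)]:print(plane('wrist',u,v,.015))
print(dep('wrist',283,145,D),dep('wrist',283,112,D),dep('wrist',330,200,D))
c=cv2.resize(i[95:190,240:330],None,fx=6,fy=6,interpolation=cv2.INTER_NEAREST);cv2.imwrite('pics/w1c.png',c)
"
```

```text
[0.4284 0.4045 0.015 ]
[0.4297 0.3311 0.015 ]
[0.4131 0.3917 0.015 ]
[0.4428 0.3918 0.015 ]
[0.4135 0.3398 0.015 ]
[0.4447 0.3399 0.015 ]
[0.4285 0.3682 0.0299] [0.4285 0.4    0.0301] [0.4828 0.3022 0.0002]
```

View pics/w1c.png

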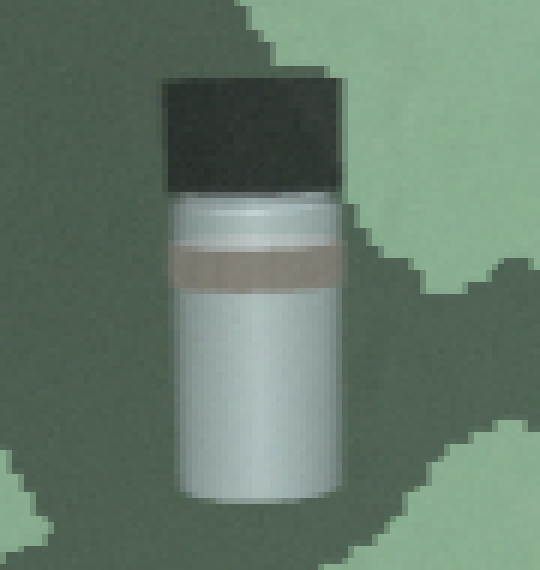

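Request:
drive_tool(
  commands="-1 1 0 -0.5 0;-1 2 0.02 -0.55 0;-1 3 0.02 -0.55 0;-0.5 4 0.02 -0.55 0;-0.3 4.5 0.02 -0.55 0;-0.3 4.9 0.02 -0.55 0;-0.3 4.9 0.02 -0.55 0;-0.3 4.9 0.02 -0.55 0",
)

```text
t: 2.87
tool_pos: [0.4297, 0.348, 0.0041]
tool_rot: [1.21, 1.208, -1.214]
contact_force: [0.8, -1.0, 0.5]
opening: 0.0553
```

```bash
python3 -c "
from h import *
st((.429,.3545,.003))
i,d=ctrl.get_image('wrist');cv2.imwrite('pics/w2.png',i)"
```

```text
t 2.8667 pos [0.4297 0.348  0.0041] yaw_y -0.2048094142927604 q [ 0.5463  0.0921  1.923  -0.0002  1.129   0.5499] F [ 0.7665 -1.0069  0.5359] op 0.05527610154156201
tilt -0.9999969847592092
units to (0.429, 0.3545, 0.003) [ 0.0284 -0.0192 -0.1616]
```

View pics/w2.png

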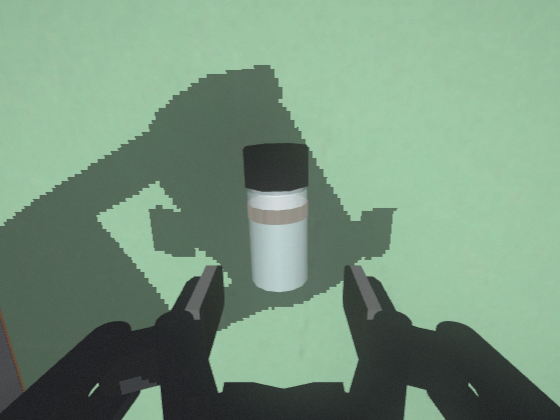

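Request:
drive_tool(
  commands="-0.3 0 -0.02 -0.14 0;-0.3 0 -0.02 -0.14 0;0.6 0 -0.02 -0.14 0;0.6 0 -0.02 -0.14 0;0.6 0 -0.02 -0.14 0;0.6 0 -0.02 -0.14 0;0.6 0 -0.02 -0.14 0;0.6 0 -0.02 -0.14 0",
  newtons=30,
)

```text
t: 3.58
tool_pos: [0.4295, 0.355, 0.0049]
tool_rot: [1.211, 1.208, -1.211]
contact_force: [0.3, 0.3, -0.3]
opening: 0.0168
```

```bash
python3 -c "
from h import *
st((.429,.3545,.12))
i,d=ctrl.get_image('wrist');cv2.imwrite('pics/w3.png',i)"
```

```text
t 3.5833 pos [0.4295 0.355  0.0049] yaw_y -0.13380100439562562 q [0.5572 0.0987 1.9144 0.     1.1286 0.5596] F [ 0.2742  0.2765 -0.3234] op 0.016795773509377703
tilt -0.9999999978500804
units to (0.429, 0.3545, 0.12) [-2.8775 -0.0114  0.013 ]
```

View pics/w3.png

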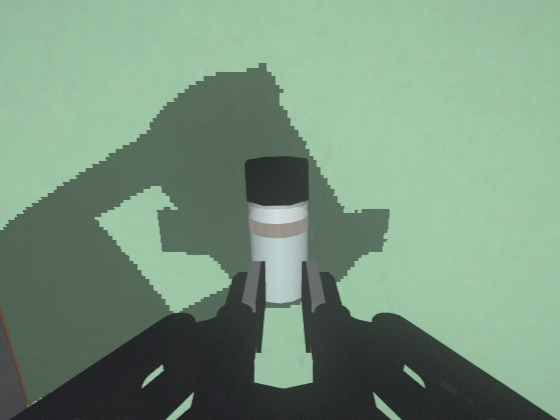

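```bash
python3 -c "
from h import *
o=ctrl.get_obs();p=o['tool_pos']
print(proj('wrist',p),proj('wrist',p+[0,0,.0187]))
D=ctrl.get_image('wrist')[1]
for u,v in[(258,270),(310,270),(258,320),(311,320),(284,290),(284,275),(284,180),(283,370),(284,305)]:print(u,v,dep('wrist',u,v,D))
for pp in [(.429,.334,.015),(.429,.4047,.015),(.414,.36,.015),(.444,.36,.015)]:print(proj('wrist',pp))
st()
"
```

```text
[282.4532 250.1793] [282.4048 265.4642]
258 270 [0.419  0.3653 0.048 ]
310 270 [0.4414 0.3653 0.0481]
258 320 [0.4205 0.3577 0.0725]
311 320 [0.44   0.3584 0.0736]
284 290 [0.4302 0.3441 0.0291]
284 275 [0.4302 0.3529 0.0296]
284 180 [0.4303 0.4007 0.0296]
283 370 [0.4295 0.2671 0.0002]
284 305 [ 0.4303  0.3161 -0.0001]
[281.7302 292.6452]
[281.1848 165.47  ]
[253.1745 249.5834]
[309.9178 249.4421]
t 3.6833 pos [0.4295 0.355  0.0048] yaw_y -0.13564415480388017 q [ 0.5572  0.0988  1.9144 -0.      1.1286  0.5596] F [0.3371 0.7142 0.3568] op 0.016948502040932012
tilt -0.9999999902665371
```

```bash
python3 -c "
from h import *
i,d=ctrl.get_image('wrist')
cv2.imwrite('pics/w3c.png',cv2.resize(i[140:400,180:390],None,fx=2.3,fy=2.3,interpolation=cv2.INTER_NEAREST))
for v in range(250,300,4): print(v,dep('wrist',257,v,d),dep('wrist',262,v,d))
i,d=ctrl.get_image('scene')
cv2.imwrite('pics/s3c.png',cv2.resize(i[200:345,150:350],None,fx=4,fy=4,interpolation=cv2.INTER_NEAREST))
"
```

```text
250 [0.4169 0.3645 0.0256] [0.4196 0.3656 0.0278]
254 [0.4169 0.3625 0.0257] [0.4299 0.4338 0.1782]
258 [0.4167 0.3597 0.0246] [0.4194 0.3612 0.0276]
262 [0.418  0.3653 0.0402] [0.4203 0.3652 0.04  ]
266 [0.4184 0.366  0.0456] [0.4206 0.3658 0.0451]
270 [0.4186 0.3656 0.0485] [0.4208 0.3659 0.0491]
274 [0.4189 0.3655 0.0518] [0.4209 0.3652 0.0513]
278 [0.4191 0.3654 0.0551] [0.4212 0.3655 0.0553]
282 [0.4194 0.3655 0.0586] [0.4214 0.3657 0.0588]
286 [0.4195 0.3648 0.0604] [0.4215 0.365  0.0608]
290 [0.4198 0.3656 0.0647] [0.4214 0.3629 0.0603]
294 [0.4199 0.3649 0.0664] [0.4215 0.3618 0.0614]
298 [0.4202 0.3657 0.0705] [0.4214 0.3599 0.0613]
```

View pics/w3c.png

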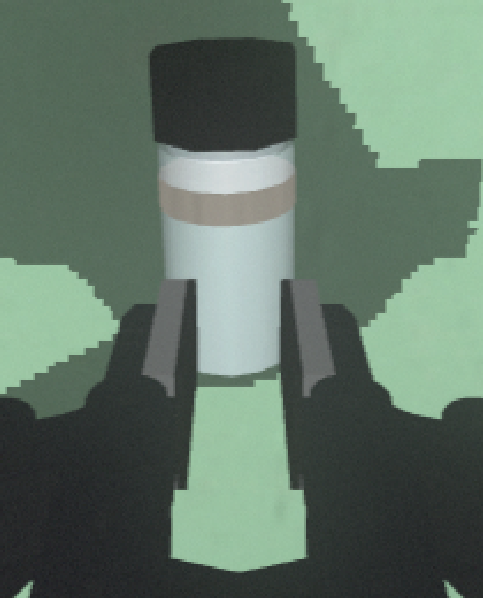

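View pics/s3c.png

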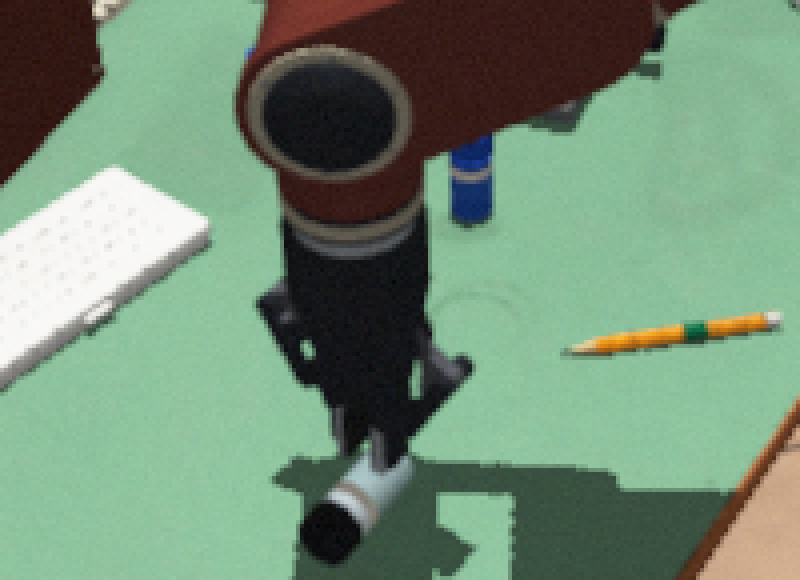

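```bash
python3 -c "
from h import *
T=np.array([[1,.0035,.0002,.4285],[.0034,-.9514,-.3079,.4111],[-.0009,.3079,-.9514,.3737],[0,0,0,1]])
D=np.load('pics/w1.npy')
for v in (274,276,278,282,290): print(v,dep('wrist',172,v,D,T),dep('wrist',396,v,D,T))
print(proj('wrist',[.4283,.3326,.2002],T))
print(ctrl.camera_info('wrist')['T']-0)
st()
"
```

```text
274 [0.2912 0.2095 0.0002] [0.5683 0.2112 0.0012]
276 [0.3825 0.3428 0.2489] [0.4755 0.3431 0.2487]
278 [0.383  0.3427 0.2504] [0.475  0.343  0.2503]
282 [0.3843 0.3432 0.2544] [0.4739 0.3431 0.2538]
290 [0.3859 0.3426 0.2596] [0.472  0.343  0.2597]
[282.5163 250.2841]
[[ 1.     -0.0025 -0.0004  0.4299]
 [-0.0025 -0.9508 -0.3097  0.4338]
 [ 0.0004  0.3097 -0.9508  0.1782]
 [ 0.      0.      0.      1.    ]]
t 3.7833 pos [0.4295 0.355  0.0048] yaw_y -0.13539977116641982 q [ 0.5572  0.0988  1.9144 -0.      1.1286  0.5596] F [-0.1377 -0.7521 -0.7039] op 0.016993381441965806
tilt -0.9999999843654995
```

Request:
drive_tool(
  commands="-0.2 0 0 0 0;-0.2 0 0 0 0;-0.2 0.25 0 0 0;-0.2 0.5 0 0 0;-0.2 0.6 0 0 0;-0.2 0.6 0 0 0",
)

```text
t: 4.28
tool_pos: [0.4278, 0.354, -0.0216]
tool_rot: [1.208, 1.209, -1.215]
contact_force: [0.0, -0.5, -0.1]
opening: 0.0511
```

```bash
python3 -c "
from h import *
st()
i,d=ctrl.get_image('wrist');cv2.imwrite('pics/w4.png',i)
for v in range(230,300,5):print(v,dep('wrist',226,v,d),dep('wrist',215,v,d))
for v in range(370,419,6):print(v,dep('wrist',284,v,d))
i,d=ctrl.get_image('scene')
cv2.imwrite('pics/s4c.png',cv2.resize(i[200:345,150:350],None,fx=4,fy=4,interpolation=cv2.INTER_NEAREST))
"
```

```text
t 4.2833 pos [ 0.4278  0.354  -0.0216] yaw_y -0.13790406293531565 q [ 0.5572  0.1386  1.9232 -0.      1.0841  0.5596] F [ 0.0493 -0.5134 -0.1415] op 0.051089147021183785
tilt -0.9999906032961462
230 [0.4015 0.3752 0.0019] [0.3961 0.375  0.0012]
235 [0.4013 0.3726 0.0017] [0.3958 0.3721 0.0005]
240 [0.4012 0.3699 0.0016] [0.3956 0.3695 0.0005]
245 [0.4009 0.3669 0.0007] [0.3954 0.3669 0.0006]
250 [0.4007 0.3643 0.0008] [0.3955 0.3647 0.0017]
255 [0.4006 0.3617 0.0009] [0.3952 0.3617 0.0011]
260 [0.4006 0.3593 0.0017] [0.395  0.3589 0.0009]
265 [0.4035 0.3648 0.0178] [0.3987 0.3649 0.018 ]
270 [0.4035 0.3627 0.0186] [0.3999 0.3656 0.0241]
275 [0.4035 0.3604 0.0189] [0.4005 0.3651 0.0275]
280 [0.4036 0.3588 0.0205] [0.4009 0.364  0.0298]
285 [0.4035 0.3561 0.0203] [0.4022 0.3653 0.036 ]
290 [0.4036 0.3546 0.0218] [0.4027 0.3648 0.0387]
295 [0.4036 0.3525 0.0225] [0.4036 0.3653 0.0431]
370 [0.4292 0.2902 0.0001]
376 [0.4292 0.2869 0.0011]
382 [0.4292 0.2831 0.0015]
388 [0.4292 0.3642 0.085 ]
394 [0.4292 0.3649 0.0876]
400 [0.4292 0.365  0.0893]
406 [0.4292 0.3652 0.0912]
412 [0.4292 0.3647 0.0924]
418 [0.4292 0.3658 0.0949]
```

View pics/w4.png

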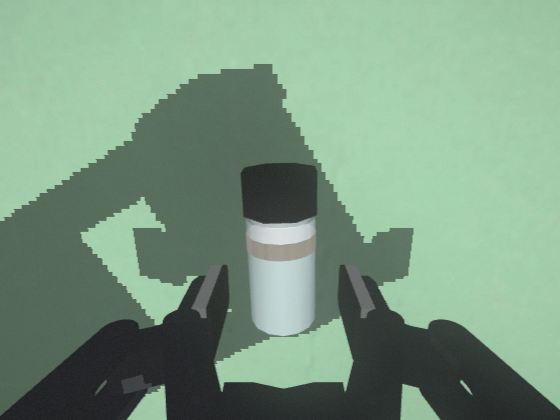

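View pics/s4c.png

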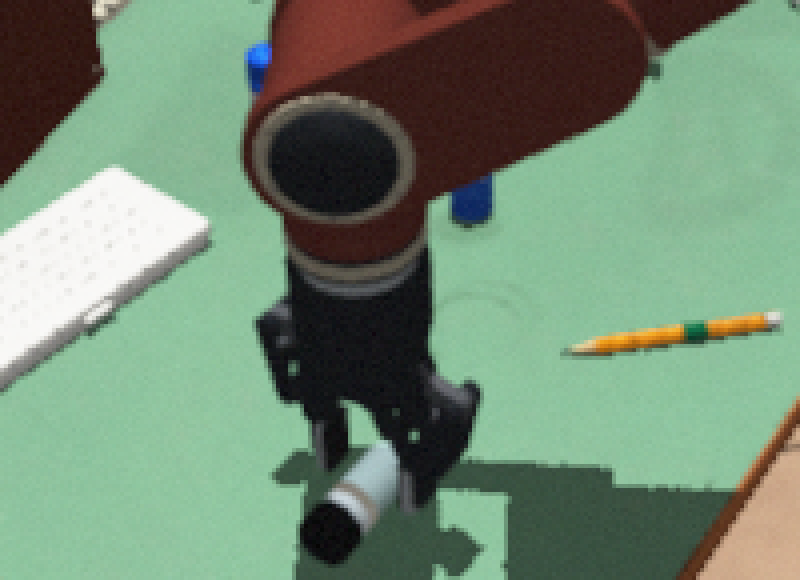

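Request:
drive_tool(
  commands="-0.2 0.15 0.03 0 0;-0.2 0.25 0.03 0 0;0.7 0.25 0.03 0 0;0.7 0.25 0.03 0 0;0.7 0.25 0.03 0 0;0.7 0.25 0.03 0 0;0.7 0.25 0.03 0 0",
  newtons=30,
)

```text
t: 4.97
tool_pos: [0.4307, 0.3551, -0.029]
tool_rot: [1.211, 1.208, -1.211]
contact_force: [0.5, -0.7, -0.9]
opening: 0.0292
```

```bash
python3 -c "
from h import *
st()
i,d=ctrl.get_image('wrist');cv2.imwrite('pics/w5.png',i)"
```

```text
t 4.9667 pos [ 0.4307  0.3551 -0.029 ] yaw_y -0.136063296578067 q [0.5561 0.1541 1.9209 0.     1.0664 0.5585] F [ 0.5236 -0.6588 -0.8871] op 0.029194029123207746
tilt -0.9999999822664398
```

View pics/w5.png

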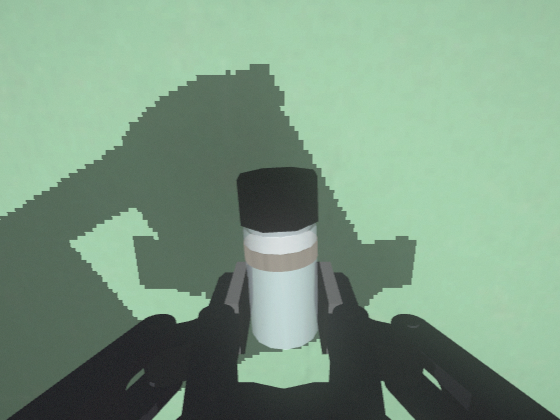

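Request:
drive_tool(
  commands="0.7 -1 0 0 0;0.7 -2 0 0 0;0.7 -3 0 0.3 1;0.7 -3.3 0.2 1 2;0.7 -3.3 0.4 2 3;0.7 -3.3 0.6 3 4;0.7 -3.3 0.8 4 5;0.7 -3.3 0.9 4.5 6",
)

```text
t: 5.68
tool_pos: [0.4667, 0.1716, 0.1032]
tool_rot: [1.589, 0.907, -1.589]
contact_force: [0.2, 0.2, 0.6]
opening: 0.0293
```

```bash
python3 -c "
from h import *
st((.4743,-.0365,.1))"
```

```text
t 5.6833 pos [0.4667 0.1716 0.1032] yaw_y -30.50387608875217 q [ 0.2036 -0.1776  2.0001 -0.0015  1.3184  0.7364] F [0.1994 0.2352 0.6139] op 0.02931814376593162
tilt -0.9999986617325247
units to (0.4743, -0.0365, 0.1) [0.0875 2.8057 4.3866]
```

Request:
drive_tool(
  commands="0.7 0 0.5 0.7 1.3;0.7 0 1 1.4 2.6;0.7 0 1.5 2.2 3.9;0.7 0 2 3 5.2;0.7 0 2.4 3.7 6.5;0.7 0 2.75 4.35 7.8;0.7 0 2.75 4.35 9;0.7 0 2.75 4.35 9.8",
)

```text
t: 6.35
tool_pos: [0.474, -0.0325, 0.1031]
tool_rot: [2.127, 0.193, -2.126]
contact_force: [0.3, 0.5, 0.8]
opening: 0.0295
```

```bash
python3 -c "
from h import *
st((.4743,-.0365,.1))
i,d=ctrl.get_image('wrist');cv2.imwrite('pics/w6.png',i);np.save('pics/w6.npy',d);np.save('pics/w6T.npy',ctrl.camera_info('wrist')['T'])
i,d=ctrl.get_image('scene');cv2.imwrite('pics/s6.png',cv2.resize(i[100:300,170:370],None,fx=3,fy=3))
"
```

```text
t 6.35 pos [ 0.474  -0.0325  0.1031] yaw_y -79.61071752940802 q [-0.2254 -0.2364  2.05    0.      1.3276  1.1641] F [0.252  0.4761 0.783 ] op 0.02947167263721022
tilt -0.9999999426953324
units to (0.4743, -0.0365, 0.1) [0.0767 0.0991 0.0094]
```

View pics/w6.png

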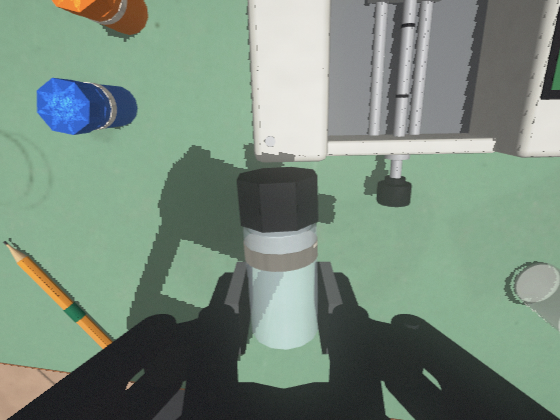

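View pics/s6.png

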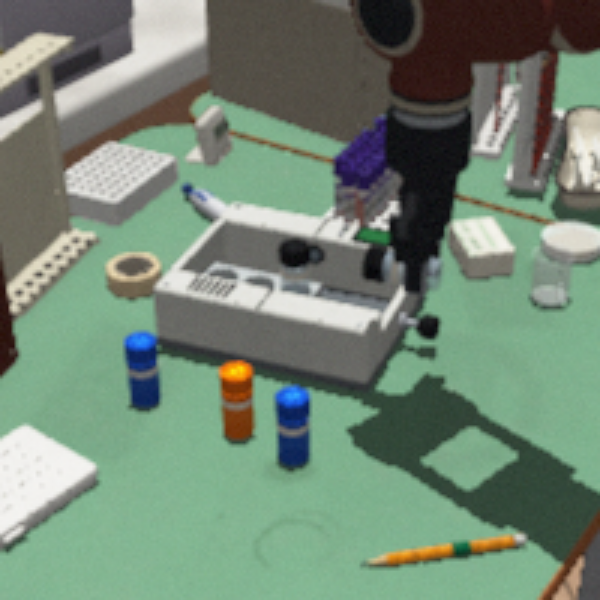

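```bash
python3 -c "
from h import *
T=np.load('pics/w6T.npy');D=np.load('pics/w6.npy')
M=st()
o=ctrl.get_obs()['tool_pos']
for n,u,v,z in[('FL',257,160,.078),('FRin',327,159,.078),('knob',394,191,.03),('bush',397,155,.03),('ring1',402,96,.03),('capend',278,170,.147),('cellbot',284,347,.147),('seat',292,148,.078)]:
    p=plane('wrist',u,v,z,T);q=dep('wrist',u,v,D,T);print(n,p,'dep',q,'in tool mm',(M.T@(p-o))*1000,(M.T@(q-o))*1000)
"
```

```text
t 6.45 pos [ 0.4739 -0.0313  0.1029] yaw_y -79.19623643076518 q [-0.2229 -0.2363  2.0502  0.0001  1.3276  1.1594] F [-0.2555 -0.2225 -0.7388] op 0.029575131812876927
tilt -0.9999999965250637
FL [ 0.518  -0.0088  0.078 ] dep [ 0.5047 -0.0052  0.0004] in tool mm [ 24.9377 -13.8838 -47.5553] [102.4962 -19.9144 -35.1548]
FRin [ 0.5261 -0.0492  0.078 ] dep [ 0.516  -0.0613  0.0013] in tool mm [ 24.9369  27.3639 -47.8464] [101.6674  37.3505 -35.6908]
knob [ 0.5053 -0.1118  0.03  ] dep [ 0.5075 -0.1074  0.0415] in tool mm [ 72.9331  84.9162 -15.7551] [ 61.3954  81.0121 -18.7296]
bush [ 0.5318 -0.1063  0.03  ] dep [ 0.5325 -0.1032  0.0386] in tool mm [ 72.9352  84.5494 -42.7896] [ 64.3001  81.6403 -44.0683]
ring1 [ 0.5717 -0.0982  0.03  ] dep [ 0.5713 -0.0967  0.0346] in tool mm [ 72.9385  84.0554 -83.4523] [ 68.3411  82.5158 -83.3743]
capend [ 0.5275 -0.0206  0.147 ] dep [ 0.5262 -0.0207  0.1398] in tool mm [-44.062   -0.4908 -54.6459] [-36.878   -0.6037 -53.2785]
cellbot [ 0.4464 -0.0379  0.147 ] dep [ 0.459  -0.0355  0.1624] in tool mm [-44.0687   1.319   28.3163] [-59.5094   1.3456  15.4767]
seat [ 0.5286 -0.0277  0.078 ] dep [ 0.5286 -0.0277  0.0778] in tool mm [ 24.9378   6.7405 -54.4088] [ 25.0998   6.7447 -54.3885]
```

Request:
drive_tool(
  commands="0.7 0 0.1 -0.3 0;0.7 0.4 0.1 -0.52 0;0.7 0.8 0.1 -0.52 0;0.7 1.2 0.1 -0.52 0;0.7 1.4 0.1 -0.52 0;0.7 1.6 0.1 -0.52 0;0.7 1.7 0.1 -0.52 0;0.7 1.7 0.1 -0.52 0",
)

```text
t: 7.12
tool_pos: [0.4946, -0.0307, 0.0357]
tool_rot: [2.118, 0.204, -2.123]
contact_force: [-6.5, -0.4, 7.8]
opening: 0.0289
```

```bash
python3 -c "
from h import *
st()
i,d=ctrl.get_image('wrist');cv2.imwrite('pics/w7.png',i)
i,d=ctrl.get_image('scene');cv2.imwrite('pics/s7.png',cv2.resize(i[130:260,240:370],None,fx=4.5,fy=4.5))
"
```

```text
t 7.1167 pos [ 0.4946 -0.0307  0.0357] yaw_y -78.99809228732438 q [-0.2116 -0.0916  2.0461 -0.001   1.1895  1.1675] F [-6.5346 -0.4431  7.7688] op 0.028933663117395376
tilt -0.9999969674508814
```

View pics/w7.png

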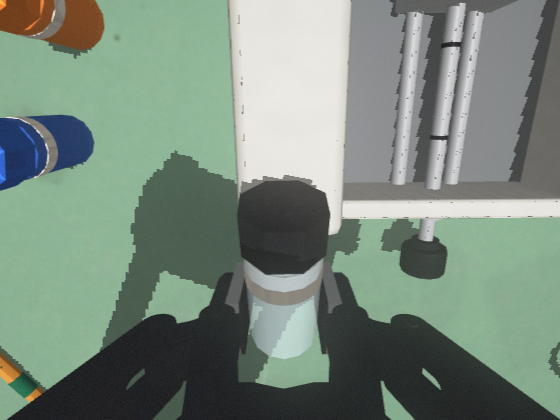

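View pics/s7.png

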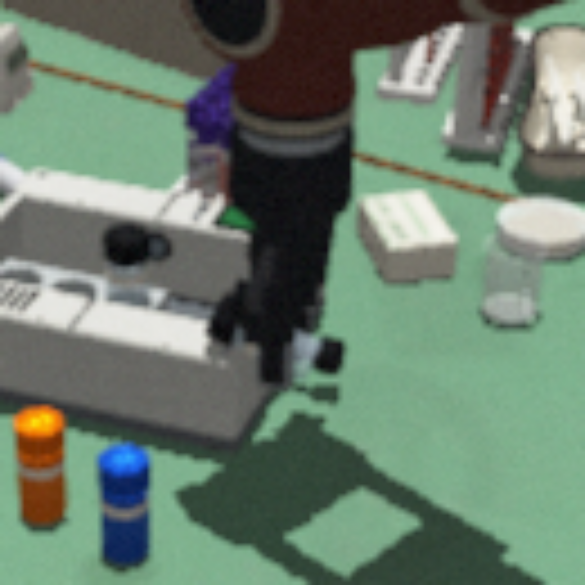

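Request:
drive_tool(
  commands="0.7 0.15 0 0 0;0.7 0.3 0 0 0;0.7 0.45 0 0 0;0.7 0.55 0 0 0;0.7 0.6 0 -0.08 0;0.7 0.65 0 -0.15 0;0.7 0.65 0 -0.15 0",
)

```text
t: 7.8
tool_pos: [0.4988, -0.0307, 0.0109]
tool_rot: [2.11, 0.203, -2.128]
contact_force: [-19.3, -4.9, 20.7]
opening: 0.0292
```

```bash
python3 -c "
from h import *
st()
i,d=ctrl.get_image('wrist');cv2.imwrite('pics/w8.png',i)
for v in range(190,400,10): print(v,dep('wrist',283,v,d))
i,d=ctrl.get_image('scene');cv2.imwrite('pics/s8.png',cv2.resize(i[130:260,240:370],None,fx=4.5,fy=4.5))
"
```

```text
t 7.8 pos [ 0.4988 -0.0307  0.0109] yaw_y -78.95578088349471 q [-0.2077 -0.0385  2.0433 -0.0048  1.1443  1.1724] F [-19.3267  -4.8625  20.7386] op 0.02918818428345047
tilt -0.9999630959388258
190 [ 0.551  -0.021   0.0775]
200 [ 0.5475 -0.0217  0.077 ]
210 [ 0.5441 -0.0223  0.0769]
220 [ 0.541  -0.0229  0.078 ]
230 [ 0.5382 -0.0235  0.0797]
240 [ 0.5342 -0.0242  0.0787]
250 [ 0.5302 -0.025   0.0779]
260 [ 0.5267 -0.0257  0.0783]
270 [ 0.5332 -0.0244  0.0979]
280 [ 0.531  -0.0248  0.0996]
290 [ 0.5282 -0.0254  0.1003]
300 [ 0.5268 -0.0256  0.1031]
310 [ 0.5249 -0.026   0.105 ]
320 [ 0.5227 -0.0264  0.1063]
330 [ 0.52   -0.027   0.1069]
340 [ 0.5189 -0.0272  0.1096]
350 [ 0.517  -0.0275  0.1111]
360 [ 0.5147 -0.028   0.1121]
370 [ 0.5128 -0.0284  0.1134]
380 [ 0.3986 -0.0508 -0.    ]
390 [ 0.5097 -0.029   0.1168]
```

View pics/w8.png

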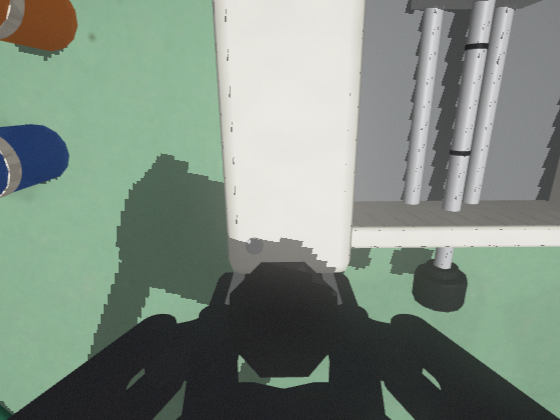

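View pics/s8.png

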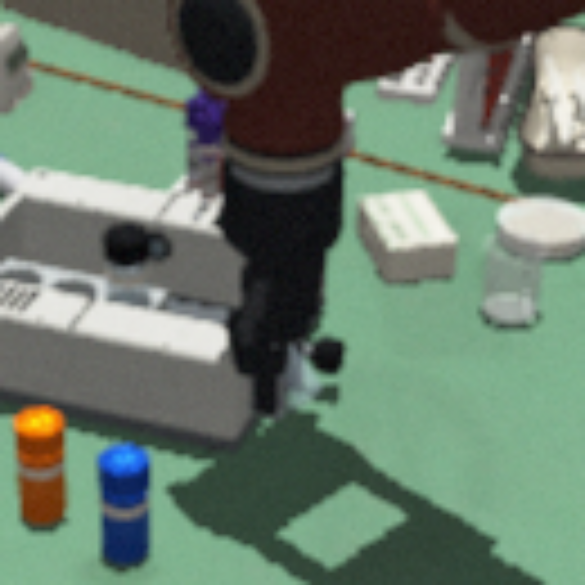

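Request:
drive_tool(
  commands="0.7 0 0 0.2 0;0.7 -0.3 0 0.6 0;0.7 -0.6 0 1 0;0.7 -0.6 0 1.2 0;0.7 -0.6 0 1.2 0;0.7 -0.6 0 1.2 0",
)

```text
t: 8.4
tool_pos: [0.454, -0.0385, 0.0327]
tool_rot: [2.122, 0.202, -2.121]
contact_force: [-0.3, -0.5, -0.9]
opening: 0.0291
```

```bash
python3 -c "
from h import *
M=st();o=ctrl.get_obs()['tool_pos']
i,d=ctrl.get_image('wrist');cv2.imwrite('pics/w9.png',i)
for v in range(240,400,10): print(v,(dep('wrist',283,v,d)-o)@M*1000)
i,d=ctrl.get_image('scene');cv2.imwrite('pics/s9.png',cv2.resize(i[130:260,240:370],None,fx=4.5,fy=4.5))
"
```

```text
t 8.4 pos [ 0.454  -0.0385  0.0327] yaw_y -79.11543800290569 q [-0.2484 -0.1944  2.1427  0.0002  1.1926  1.1324] F [-0.2559 -0.4935 -0.8662] op 0.029097379040308843
tilt -0.9999997420127853
240 [32.8315  0.6088  6.4756]
250 [32.3653  0.6075 13.4749]
260 [-85.9066   0.5697 -36.9657]
270 [-85.6402   0.5693 -33.6448]
280 [-89.1089   0.5677 -32.3381]
290 [-89.746    0.567  -29.5276]
300 [-92.5544   0.5657 -28.0863]
310 [-94.0823   0.5648 -25.9297]
320 [-95.5925   0.5639 -23.8151]
330 [-173.2283    0.5427  -79.6255]
340 [-97.9712   0.5622 -19.2384]
350 [-99.375    0.5613 -17.1772]
360 [-101.5363    0.5603  -15.8407]
370 [-101.99      0.5596  -13.0288]
380 [ 32.9765   0.5903 122.6656]
390 [-106.2589    0.5576  -10.7628]
```

View pics/w9.png

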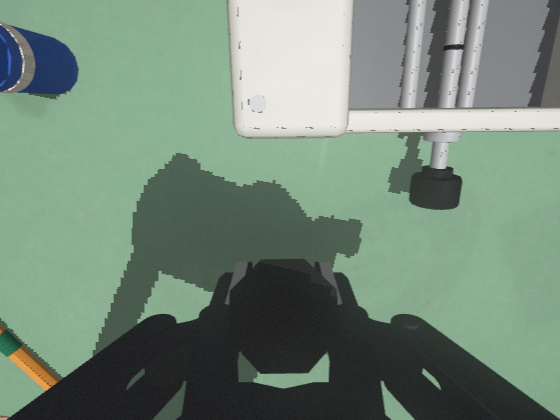

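View pics/s9.png

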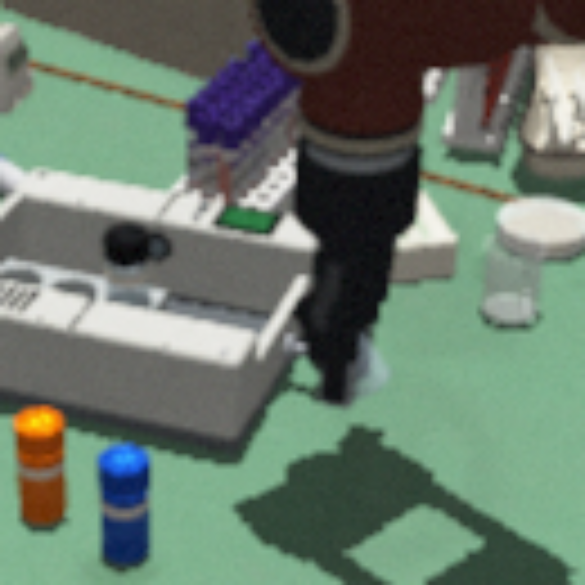

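Request:
drive_tool(
  commands="0.7 0 0 0 -11.4;0.7 0 0 0 -11.4;0.7 0 0 0 -11.4;0.7 0 0 0 -11.4;0.7 0 0 0 -11.4;0.7 0 0 0 -11.4;0.7 0 0 0 -11.4;0.7 0 0 0 -11.4",
)

```text
t: 9.17
tool_pos: [0.4543, -0.0385, 0.0323]
tool_rot: [1.483, 1.006, -1.484]
contact_force: [-0.5, -0.6, -0.6]
opening: 0.029
```

Request:
drive_tool(
  commands="0.7 0 0 0 -11.4;0.7 0 0 0 -11.4;0.7 0 0 0 -11.4;0.7 0 0 0 -11.4;0.7 0 0 0 -11.4;0.7 0 0 0 -11.4;0.7 0 0 0 -11.4;0.7 0 0 0 -11.4",
)

```text
t: 9.83
tool_pos: [0.4543, -0.0385, 0.0323]
tool_rot: [0.745, 1.44, -0.745]
contact_force: [-0.9, -0.3, -0.8]
opening: 0.029
```

Request:
drive_tool(
  commands="0.7 0 0 0 -13;0.7 0 0 0 -13;0.7 0 0 0 -13;0.7 0 0 0 -13;0.7 0 0 0 -13;0.7 0 0 0 -13;0.7 0 0 0 -13;0.7 0 0 0 -13",
)

```text
t: 10.5
tool_pos: [0.4542, -0.0384, 0.0323]
tool_rot: [-0.035, 1.571, 0.035]
contact_force: [0.3, -0.1, -0.4]
opening: 0.0291
```

```bash
python3 -c "
from h import *
M=st((.494,-.0329,-.02));o=ctrl.get_obs()['tool_pos']
i,d=ctrl.get_image('wrist');cv2.imwrite('pics/w10.png',i)
i,d=ctrl.get_image('scene');cv2.imwrite('pics/s10.png',cv2.resize(i[130:260,240:370],None,fx=4.5,fy=4.5))
"
```

```text
t 10.5 pos [ 0.4542 -0.0384  0.0323] yaw_y 92.54790560185926 q [-0.248  -0.1917  2.1412  0.0002  1.193  -1.8634] F [ 0.2978 -0.1386 -0.3559] op 0.029096086138538937
tilt -0.9999995595343827
units to (0.494, -0.0329, -0.02) [1.3065 0.0939 1.0001]
```

View pics/w10.png

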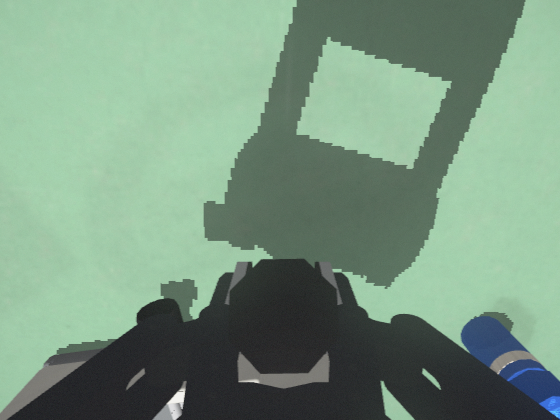

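View pics/s10.png

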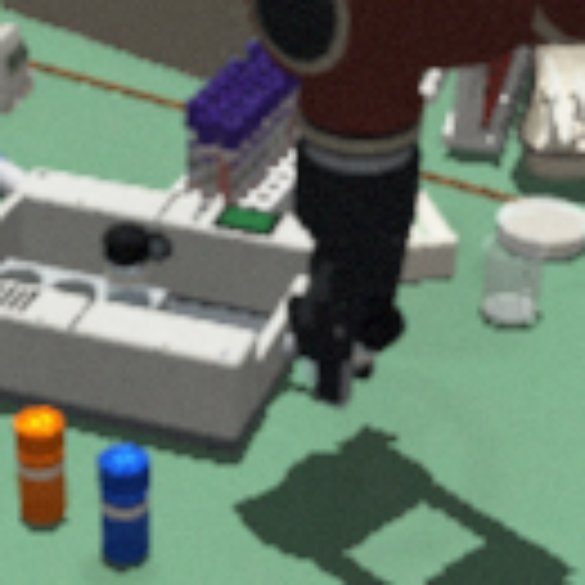

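Request:
drive_tool(
  commands="0.7 0 0 0 -1.4;0.7 0.3 0 0 -1.6;0.7 0.6 0 0 -1.6;0.7 0.9 0 0 -1.6;0.7 1.18 0 0 -1.6;0.7 1.18 0 0 -1.6;0.7 1.18 0 0 -1.6",
)

```text
t: 11.18
tool_pos: [0.4533, -0.0384, -0.0152]
tool_rot: [-0.138, 1.568, 0.139]
contact_force: [-0.1, 0.1, 0.0]
opening: 0.0289
```

Request:
drive_tool(
  commands="0.7 0 0 0.4 0;0.7 0 0 0.8 0;0.7 0 0 0.95 0;0.7 0 0 0.95 0;0.7 0 0 0.95 0",
)

```text
t: 11.6
tool_pos: [0.4909, -0.032, -0.0142]
tool_rot: [-0.139, 1.568, 0.139]
contact_force: [-4.3, -1.2, -1.5]
opening: 0.0288
```

```bash
cat >> h.py <<'E'
C=np.array([.6503,-.0814]);cx=np.array([.983,.1825]);cy=np.array([-.1825,.983])
def case(p): return np.round([(p[:2]-C)@cx*1000,(p[:2]-C)@cy*1000,p[2]*1000],1)
E
python3 -c "
from h import *
M=st();o=ctrl.get_obs()['tool_pos'];print(case(o))
"
```

```text
t 11.6 pos [ 0.4909 -0.032  -0.0142] yaw_y 100.14955485206187 q [-0.2162 -0.0195  2.0745 -0.0007  1.0884 -1.9638] F [-4.2907 -1.2184 -1.5121] op 0.028816328338774944
tilt -0.9999981761135659
[-147.7   77.6  -14.2]
```

Request:
drive_tool(
  commands="0.7 -0.1 0 0.06 0;0.7 -0.2 0 0.12 0;0.7 -0.3 0 0.18 0;0.7 -0.4 0 0.22 0;0.7 -0.5 0 0.26 0",
)

```text
t: 12.02
tool_pos: [0.4905, -0.0297, -0.0003]
tool_rot: [-0.138, 1.591, 0.142]
contact_force: [-19.8, -5.1, -11.5]
opening: 0.0292
```

```bash
python3 -c "
from h import *
M=st();o=ctrl.get_obs()['tool_pos'];print(case(o))
i,d=ctrl.get_image('wrist');cv2.imwrite('pics/w11.png',i)
for v in range(240,400,10): print(v,(dep('wrist',283,v,d)-o)@M*1000)
i,d=ctrl.get_image('scene');cv2.imwrite('pics/s11.png',cv2.resize(i[130:260,240:370],None,fx=4.5,fy=4.5))
"
```

```text
t 12.0167 pos [ 0.4905 -0.0297 -0.0003] yaw_y 100.19574491153443 q [-0.2091 -0.0277  2.0549 -0.005   1.1387 -1.9558] F [-19.7996  -5.0669 -11.5   ] op 0.029161658560722645
tilt -0.999695217971019
[-147.6   80.    -0.3]
240 [-1.6667 -0.6063 -6.8404]
250 [-1.1379 -0.6071 -0.559 ]
260 [-1.4357 -0.6073  5.4787]
270 [-89.5016  -0.5508 -34.3986]
280 [-90.7351  -0.5502 -31.9357]
290 [-91.8616  -0.5497 -29.4366]
300 [-92.6853  -0.5494 -26.7649]
310 [-94.6874  -0.5483 -24.8888]
320 [-96.3281  -0.5475 -22.8456]
330 [-97.5657  -0.5469 -20.5618]
340 [-99.8993  -0.5456 -19.1901]
350 [-101.0233   -0.5451  -16.926 ]
360 [-102.1234   -0.5446  -14.6676]
370 [-103.6662   -0.5438  -12.8484]
380 [-65.5     -0.57    27.8199]
390 [-106.2183   -0.5425   -8.8666]
```

View pics/s11.png

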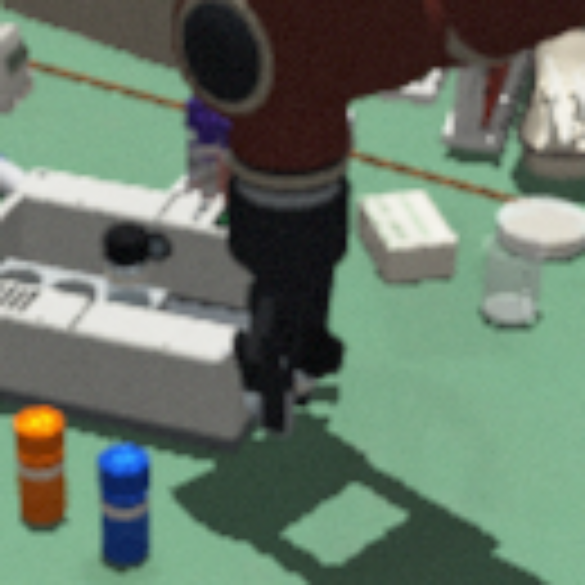

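Request:
drive_tool(
  commands="0.7 0 -0.05 -0.6 0;0.7 -0.6 -0.05 -1 1.4;0.7 -0.8 -0.05 -1 2.8;0.7 -0.8 -0.05 -1 4.2;0.7 -0.8 -0.05 -1 5.6;0.7 -0.8 -0.05 -1 7;0.7 -0.8 -0.05 -1 8.4;0.7 -0.8 -0.05 -1 9.8",
)

```text
t: 12.78
tool_pos: [0.4636, -0.0393, 0.0388]
tool_rot: [0.536, 1.501, -0.535]
contact_force: [-0.1, 1.0, -1.4]
opening: 0.0289
```

Request:
drive_tool(
  commands="0.7 0 0 0 11.4;0.7 0 0 0 11.4;0.7 0 0 0 11.4;0.7 0 0 0 11.4;0.7 0 0 0 11.4;0.7 0 0 0 11.4;0.7 0 0 0 11.4;0.7 0 0 0 11.4",
)

```text
t: 13.45
tool_pos: [0.4636, -0.0392, 0.0387]
tool_rot: [1.29, 1.154, -1.287]
contact_force: [0.2, 0.5, -0.4]
opening: 0.0288
```

Request:
drive_tool(
  commands="0.7 0 0 0 11.4;0.7 0 0 0 11.4;0.7 0 0 0 11.4;0.7 0 0 0 11.4;0.7 0 0 0 11.4;0.7 0 0 0 11.4;0.7 0 0 0 11.4;0.7 0 0 0 11.4",
)

```text
t: 14.12
tool_pos: [0.4636, -0.0392, 0.0388]
tool_rot: [1.964, 0.466, -1.958]
contact_force: [0.2, -0.4, -0.2]
opening: 0.0289
```

```bash
cat >> h.py <<'E'
def towards(xc,yc,z):
    t=np.r_[C+xc/1000*cx+yc/1000*cy,z/1000];M=st(t);print("case now",case(ctrl.get_obs()['tool_pos']));return M
E
python3 -c "
from h import *
M=towards(-161,77,-27);o=ctrl.get_obs()['tool_pos']
i,d=ctrl.get_image('wrist');cv2.imwrite('pics/w12.png',i)
for v in range(240,400,10): print(v,(dep('wrist',283,v,d)-o)@M*1000)
"
```

```text
t 14.1167 pos [ 0.4636 -0.0392  0.0388] yaw_y -63.22057359528395 q [-0.2449 -0.1795  2.1187  0.0005  1.1996  0.8583] F [ 0.1842 -0.3996 -0.2168] op 0.028916883909422302
tilt -0.9999959165498843
units to [ 0.478  -0.0351 -0.027 ] [ 1.6451  0.067  -0.3642]
case now [-175.8   75.5   38.8]
240 [37.8932  0.6114  8.977 ]
250 [38.9538  0.5839 16.8484]
260 [-85.6812   0.6943 -36.4299]
270 [-86.6199   0.684  -33.7285]
280 [-88.3896   0.6749 -31.4979]
290 [-90.9093   0.6671 -29.7843]
300 [-92.0091   0.6575 -27.2913]
310 [-93.2751   0.6482 -24.9301]
320 [-95.4289   0.6407 -23.2399]
330 [-96.6419   0.6317 -20.9423]
340 [-97.3219   0.6216 -18.2489]
350 [-99.6437   0.6154 -16.9297]
360 [-101.3381    0.608   -15.1838]
370 [-103.26      0.6015  -13.7294]
380 [ 38.6075   0.1827 128.624 ]
390 [-105.8127    0.5858   -9.805 ]
```

View pics/w12.png

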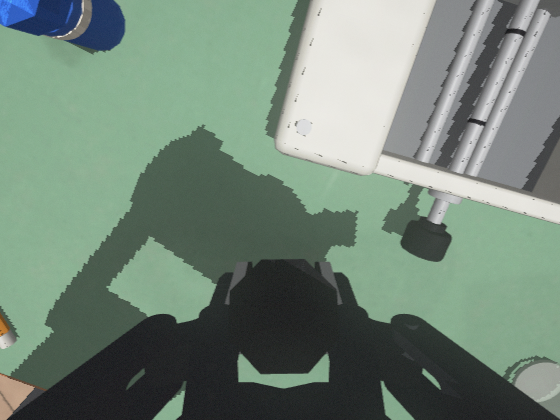

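Request:
drive_tool(
  commands="0.7 0 0.06 -0.3 1.4;0.7 0.4 0.06 -0.3 2.8;0.7 0.8 0.06 -0.3 3.25;0.7 1.2 0.06 -0.3 3.25;0.7 1.5 0.06 -0.3 3.25;0.7 1.58 0.06 -0.3 3.25;0.7 1.6 0.06 -0.3 3.25;0.7 1.6 0.06 -0.3 3.25",
)

```text
t: 14.83
tool_pos: [0.475, -0.0359, -0.0256]
tool_rot: [2.122, 0.203, -2.12]
contact_force: [0.6, -0.5, -0.9]
opening: 0.0289
```

```bash
python3 -c "
from h import *
M=towards(-161,77,-27);o=ctrl.get_obs()['tool_pos']
i,d=ctrl.get_image('scene');cv2.imwrite('pics/s13.png',cv2.resize(i[130:260,240:370],None,fx=4.5,fy=4.5))
"
```

```text
t 14.8333 pos [ 0.475  -0.0359 -0.0256] yaw_y -79.0433488331065 q [-0.232  -0.0388  2.1166  0.0002  1.0625  1.1475] F [ 0.6245 -0.5247 -0.8889] op 0.028896941092077123
tilt -0.9999991550308941
units to [ 0.478  -0.0351 -0.027 ] [ 0.035  -0.0065 -0.0762]
case now [-164.    76.7  -25.6]
```

View pics/s13.png

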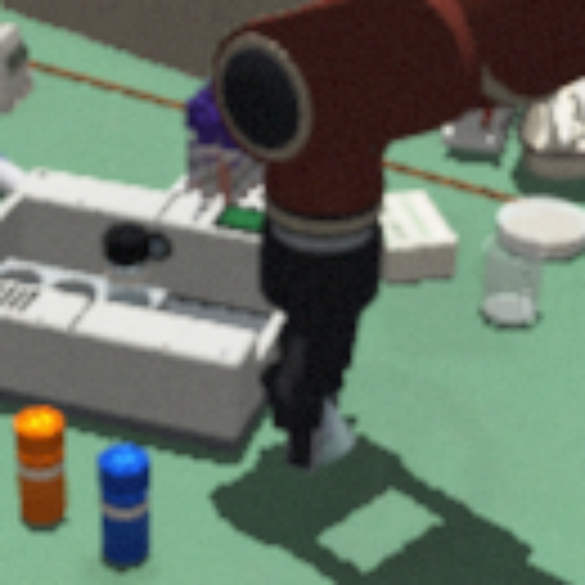

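Request:
drive_tool(
  commands="0.7 0.03 0 -0.1 0;0.7 0.03 0 -0.1 0;0.2 0.03 0 -0.1 0;0.2 0.03 0 -0.1 0;0.2 0.03 0 -0.1 0;0.2 0.03 0 -0.1 0",
)

```text
t: 15.38
tool_pos: [0.4784, -0.0351, -0.0273]
tool_rot: [2.122, 0.203, -2.121]
contact_force: [0.6, -0.2, 0.2]
opening: 0.0341
```

```bash
python3 -c "
from h import *
M=towards(-161,77,-27);o=ctrl.get_obs()['tool_pos']
i,d=ctrl.get_image('wrist');cv2.imwrite('pics/w14.png',i)
for v in range(190,400,10): p=dep('wrist',283,v,d);print(v,(p-o)@M*1000,case(p))
i,d=ctrl.get_image('scene');cv2.imwrite('pics/s14.png',cv2.resize(i[130:260,240:370],None,fx=4.5,fy=4.5))
"
```

```text
t 15.3833 pos [ 0.4784 -0.0351 -0.0273] yaw_y -79.0861848583974 q [-0.2285 -0.0267  2.1084  0.      1.0596  1.1518] F [ 0.6308 -0.2132  0.2193] op 0.03411761664142133
tilt -0.9999999520508092
units to [ 0.478  -0.0351 -0.027 ] [-0.0082 -0.0016  0.0109]
case now [-160.5   76.9  -27.3]
190 [-106.1848    0.5348  -62.4101] [-98.1  76.8  78.9]
200 [-104.572     0.5351  -59.8201] [-100.7   76.8   77.3]
210 [-105.0864    0.5343  -57.758 ] [-102.8   76.8   77.8]
220 [-105.9926    0.5332  -55.8236] [-104.7   76.8   78.7]
230 [-105.6052    0.5329  -53.4104] [-107.1   76.8   78.3]
240 [-105.4777    0.5324  -51.0343] [-109.5   76.7   78.2]
250 [-105.9357    0.5316  -48.8677] [-111.7   76.7   78.6]
260 [-107.0045    0.5305  -46.9839] [-113.6   76.7   79.7]
270 [-87.0143   0.539  -34.0833] [-126.4   76.6   59.7]
280 [-88.5233   0.5375 -31.7226] [-128.8   76.6   61.2]
290 [-90.5423   0.5359 -29.7153] [-130.8   76.6   63.2]
300 [-92.2733   0.5343 -27.6129] [-132.9   76.6   65. ]
310 [-94.9217   0.5324 -26.2011] [-134.3   76.6   67.6]
320 [-95.9502   0.5312 -23.7709] [-136.8   76.6   68.6]
330 [-97.0568   0.53   -21.416 ] [-139.1   76.5   69.7]
340 [-99.1299   0.5284 -19.8593] [-140.7   76.5   71.8]
350 [-27.2571   0.5548  44.0716] [-204.6   76.1   -0.1]
360 [-26.4114   0.5535  51.2665] [-211.8   76.    -0.9]
370 [-26.7165   0.5518  57.609 ] [-218.1   76.    -0.6]
380 [-27.3651   0.5499  63.739 ] [-224.2   75.9    0. ]
390 [-105.7525    0.522    -9.9146] [-150.6   76.5   78.4]
```

View pics/w14.png

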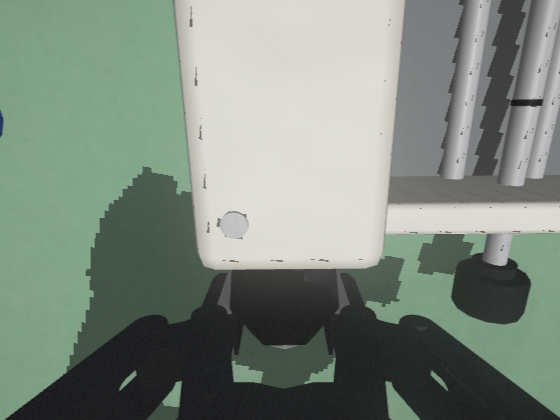

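View pics/s14.png

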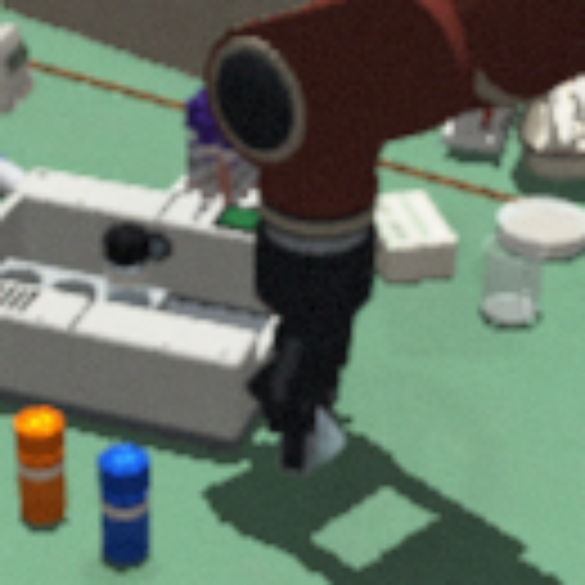

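Request:
drive_tool(
  commands="0.2 -0.17 0 -0.06 0;0.2 -0.34 0 -0.11 0;0.2 -0.34 0 -0.11 0;0.7 -0.34 0 -0.11 0;0.7 -0.34 0 -0.11 0;0.7 -0.34 0 -0.11 0",
  newtons=28,
)

```text
t: 15.98
tool_pos: [0.4841, -0.0347, -0.0126]
tool_rot: [2.124, 0.201, -2.118]
contact_force: [0.4, -1.7, 5.5]
opening: 0.0295
```

Request:
drive_tool(
  commands="0.7 -0.2 0 0 0;0.7 -0.4 0 0 0;0.7 -0.5 0 0 0;0.7 -0.5 0 0 0",
)

```text
t: 16.32
tool_pos: [0.4833, -0.0343, 0.0073]
tool_rot: [2.123, 0.202, -2.119]
contact_force: [0.8, -0.5, 0.1]
opening: 0.0294
```

```bash
python3 -c "
from h import *
M=towards(-161,77,-27);o=ctrl.get_obs()['tool_pos']
i,d=ctrl.get_image('wrist');cv2.imwrite('pics/w15.png',i)
for v in range(230,360,8): p=dep('wrist',283,v,d);print(v,(p-o)@M*1000,case(p))
"
```

```text
t 16.3167 pos [ 0.4833 -0.0343  0.0073] yaw_y -79.087980700479 q [-0.2247 -0.0777  2.0877  0.0001  1.1298  1.1556] F [ 0.8082 -0.469   0.1341] op 0.029355105801495904
tilt -0.9999982904833491
units to [ 0.478  -0.0351 -0.027 ] [ 0.8567 -0.0069  0.1359]
case now [-155.6   76.8    7.3]
230 [-69.9318   0.4437 -39.6918] [-116.    76.6   77.3]
238 [-66.0024   0.4439 -35.259 ] [-120.4   76.6   73.3]
246 [-66.7221   0.443  -32.6038] [-123.1   76.6   74.1]
254 [-68.982    0.4419 -30.6613] [-125.    76.6   76.3]
262 [-70.3993   0.4408 -28.382 ] [-127.3   76.6   77.7]
270 [-73.1613   0.4396 -26.8431] [-128.8   76.5   80.5]
278 [-74.0894   0.4387 -24.4011] [-131.3   76.5   81.4]
286 [-76.6941   0.4375 -22.9471] [-132.7   76.5   84. ]
294 [-78.1048   0.4365 -20.8676] [-134.8   76.5   85.4]
302 [-79.3014   0.4356 -18.6878] [-137.    76.5   86.6]
310 [-80.1576   0.4348 -16.3025] [-139.4   76.5   87.5]
318 [-81.6484   0.4338 -14.3728] [-141.3   76.5   88.9]
326 [-79.1801   0.4335  -9.5436] [-146.1   76.4   86.5]
334 [-172.7534    0.4196  -79.1605] [-76.7  77.  180.2]
342 [ 7.7608  0.4435 67.313 ] [-222.8   75.8   -0.6]
350 [ 7.3505  0.442  73.2156] [-228.7   75.8   -0.2]
358 [ 6.9819  0.4404 79.2384] [-234.8   75.8    0.2]
```

View pics/w15.png

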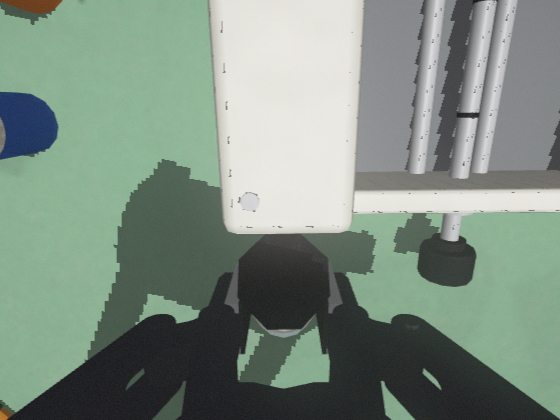

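Request:
drive_tool(
  commands="0.7 0.12 0 -0.03 0;0.7 0.2 0 -0.12 0;0.7 0.28 0 -0.22 0;0.7 0.36 0 -0.32 0;0.7 0.42 0 -0.42 0;0.7 0.42 0 -0.42 0",
)

```text
t: 16.87
tool_pos: [0.4917, -0.0319, -0.0127]
tool_rot: [2.099, 0.205, -2.142]
contact_force: [-23.7, -5.6, 18.5]
opening: 0.0296
```

```bash
python3 -c "
from h import *
M=towards(-161,77,-27);o=ctrl.get_obs()['tool_pos']
i,d=ctrl.get_image('wrist');cv2.imwrite('pics/w16.png',i)
for v in range(230,370,8): p=dep('wrist',283,v,d);print(v,(p-o)@M*1000,case(p))
"
```

```text
t 16.8667 pos [ 0.4917 -0.0319 -0.0127] yaw_y -78.99296520150034 q [-0.2121 -0.0066  2.0588 -0.0066  1.1089  1.1696] F [-23.7432  -5.5564  18.5465] op 0.029581842463773527
tilt -0.9997927673014403
units to [ 0.478  -0.0351 -0.027 ] [0.3655 0.0145 0.3458]
case now [-146.8   77.6  -12.7]
230 [-92.7332   0.5377 -48.4359] [-96.5  77.3  79.1]
238 [-91.8915   0.5375 -45.8813] [-99.1  77.3  78.3]
246 [-91.6331   0.537  -43.4999] [-101.5   77.3   78.1]
254 [-91.9026   0.5361 -41.3135] [-103.7   77.3   78.4]
262 [-91.8153   0.5355 -38.9288] [-106.    77.2   78.3]
270 [-91.5317   0.5349 -36.3981] [-108.6   77.2   78.1]
278 [-92.0929   0.5338 -34.2789] [-110.7   77.2   78.7]
286 [-91.7425   0.5333 -31.6215] [-113.3   77.2   78.4]
294 [-89.8969   0.5334 -27.9836] [-117.    77.2   76.6]
302 [-79.2739   0.5378 -18.5258] [-126.7   77.1   66.2]
310 [-79.5259   0.5368 -15.7113] [-129.5   77.1   66.5]
318 [-81.4923   0.5349 -14.0775] [-131.1   77.1   68.5]
326 [-81.8974   0.5338 -11.3621] [-133.8   77.    69. ]
334 [-83.3384   0.5322  -9.4243] [-135.7   77.    70.5]
342 [-83.7516   0.5311  -6.699 ] [-138.4   77.    70.9]
350 [-86.4852   0.529   -5.9057] [-139.2   77.    73.7]
358 [-86.1765   0.5282  -2.5755] [-142.5   77.    73.4]
366 [-10.839   0.558  69.457] [-216.    76.5   -0.4]
```

View pics/w16.png

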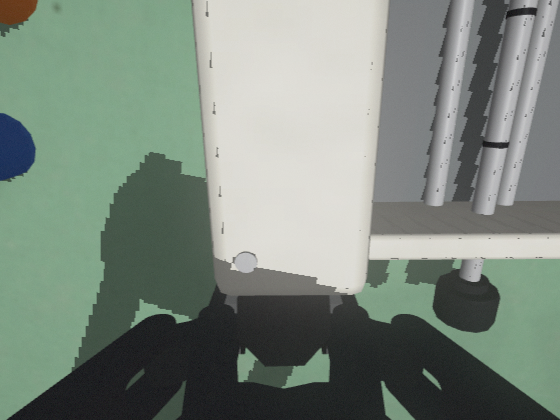

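Request:
drive_tool(
  commands="0.7 -0.1 0 -0.05 0;0.7 -0.1 0 -0.12 0;0.7 -0.05 0 -0.2 0;0.7 0.03 0 -0.2 0;0.7 0.06 0 -0.2 0",
)

```text
t: 17.33
tool_pos: [0.4976, -0.0297, -0.0149]
tool_rot: [2.095, 0.207, -2.148]
contact_force: [-28.8, -5.6, 28.5]
opening: 0.0294
```

```bash
python3 -c "
from h import *
M=towards(-161,77,-27);o=ctrl.get_obs()['tool_pos']
i,d=ctrl.get_image('wrist');cv2.imwrite('pics/w17.png',i)
for v in range(290,370,6): p=dep('wrist',283,v,d);print(v,(p-o)@M*1000,case(p))
"
```

```text
t 17.3333 pos [ 0.4976 -0.0297 -0.0149] yaw_y -78.99348850687669 q [-0.2057  0.0142  2.0424 -0.0059  1.1093  1.1756] F [-28.7872  -5.5998  28.5335] op 0.02935151082522464
tilt -0.9996908464067671
units to [ 0.478  -0.0351 -0.027 ] [0.3155 0.0394 0.4994]
case now [-140.7   78.7  -14.9]
290 [-94.0615   0.566  -31.8541] [-106.5   78.    78.4]
296 [-94.495    0.5652 -30.2869] [-108.1   78.    78.9]
302 [-92.9558   0.5653 -27.4435] [-111.    77.9   77.4]
308 [-93.2146   0.5646 -25.7069] [-112.7   77.9   77.7]
314 [-94.1583   0.5635 -24.433 ] [-113.9   77.9   78.7]
320 [-80.6907   0.5694 -12.8393] [-125.9   77.9   65.5]
326 [-81.448    0.5683 -11.1144] [-127.6   77.8   66.3]
332 [-82.9448   0.5668  -9.9649] [-128.7   77.8   67.8]
338 [-82.8858   0.5661  -7.628 ] [-131.    77.8   67.8]
344 [-83.7866   0.5649  -6.0431] [-132.6   77.8   68.7]
350 [-84.5301   0.5638  -4.3412] [-134.3   77.8   69.5]
356 [-85.2212   0.5627  -2.6017] [-136.    77.8   70.3]
362 [-85.9982   0.5616  -0.9446] [-137.6   77.7   71.1]
368 [-86.6638   0.5606   0.8054] [-139.4   77.7   71.8]
```

Request:
drive_tool(
  commands="0.2 0 0 0.1 0;0.2 0 0 0.2 0;0.2 -0.1 0 0.28 0;0.2 -0.3 0 0.28 0;0.2 -0.3 0 0.28 0",
)

```text
t: 17.8
tool_pos: [0.4974, -0.0319, 0.0006]
tool_rot: [2.124, 0.202, -2.118]
contact_force: [0.2, -0.7, 0.8]
opening: 0.0342
```

```bash
python3 -c "
from h import *
M=towards(-161,77,-27);o=ctrl.get_obs()['tool_pos']
i,d=ctrl.get_image('wrist');cv2.imwrite('pics/w18.png',i)
for v in range(230,370,8): p=dep('wrist',283,v,d);print(v,(p-o)@M*1000,case(p))
i,d=ctrl.get_image('scene');cv2.imwrite('pics/s18.png',cv2.resize(i[130:260,240:370],None,fx=4.5,fy=4.5))
"
```

```text
t 17.8 pos [ 0.4974 -0.0319  0.0006] yaw_y -79.09457868411312 q [-0.2136 -0.0332  2.0582  0.0002  1.1133  1.1668] F [ 0.2133 -0.668   0.8013] op 0.03423058716677289
tilt -0.9999948955856026
units to [ 0.478  -0.0351 -0.027 ] [ 0.6894 -0.0146  0.4946]
case now [-141.2   76.6    0.6]
230 [-77.2005   0.5346 -42.6863] [-98.8  76.4  78. ]
238 [-77.6751   0.534  -40.2548] [-101.2   76.4   78.4]
246 [-76.9514   0.534  -37.2827] [-104.2   76.4   77.7]
254 [-76.7359   0.5338 -34.4641] [-107.    76.3   77.5]
262 [-77.1691   0.5332 -31.9104] [-109.6   76.3   77.9]
270 [-77.0689   0.5328 -29.0571] [-112.4   76.3   77.8]
278 [-75.4704   0.5334 -25.3217] [-116.1   76.3   76.2]
286 [-65.2333   0.5387 -16.396 ] [-125.    76.2   65.9]
294 [-67.0433   0.5372 -14.2004] [-127.2   76.2   67.7]
302 [-68.3864   0.536  -11.7604] [-129.7   76.2   69.1]
310 [-68.5072   0.5355  -8.5208] [-132.9   76.1   69.2]
318 [-70.6306   0.5339  -6.6538] [-134.8   76.1   71.3]
326 [-71.7137   0.5329  -4.0951] [-137.4   76.1   72.4]
334 [-72.6924   0.5319  -1.469 ] [-140.    76.1   73.3]
342 [-73.4008   0.5311   1.3693] [-142.8   76.1   74. ]
350 [-74.886    0.5298   3.563 ] [-145.    76.1   75.5]
358 [ 0.7306  0.5686 73.5606] [-214.8   75.5   -0.3]
366 [ 0.4625  0.5677 79.5452] [-220.8   75.4   -0.1]
```

View pics/w18.png

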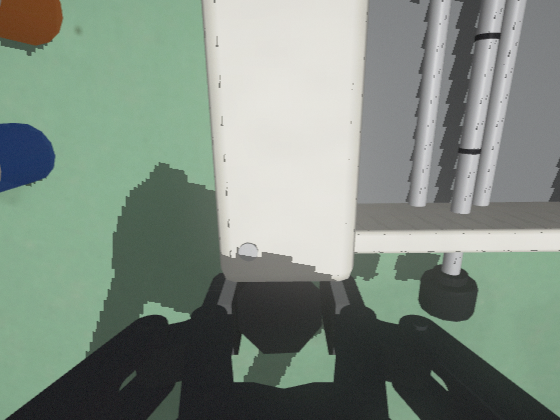

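View pics/s18.png

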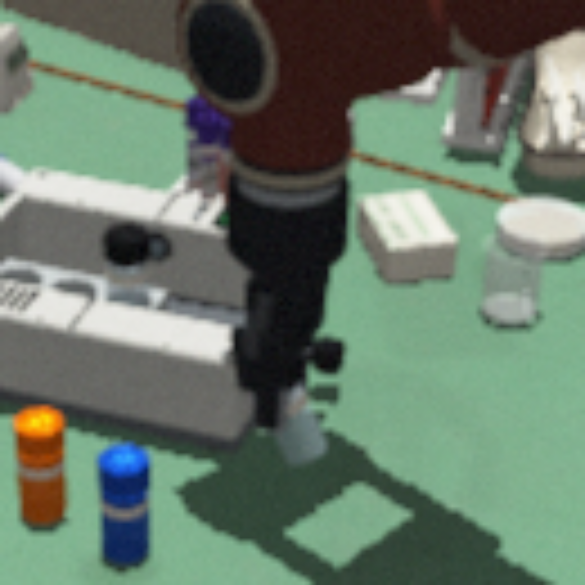

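Request:
drive_tool(
  commands="0.7 0 0 0 0;0.7 0 0 0 0;0.7 0.02 0 0 0;0.7 0.03 0 0.14 0;0.7 0.03 0 0.28 0;0.7 0.05 0 0.42 0;0.7 0.08 0 0.53 0;0.7 0.1 0 0.53 0",
  newtons=25,
)

```text
t: 18.57
tool_pos: [0.4799, -0.036, -0.001]
tool_rot: [2.132, 0.2, -2.111]
contact_force: [1.3, 2.5, 16.9]
opening: 0.0299
```

```bash
python3 -c "
from h import *
M=towards(-161,77,-27);o=ctrl.get_obs()['tool_pos']
i,d=ctrl.get_image('wrist');cv2.imwrite('pics/w19.png',i)
for v in range(246,370,8): p=dep('wrist',283,v,d);print(v,(p-o)@M*1000,case(p))
i,d=ctrl.get_image('scene');cv2.imwrite('pics/s19.png',cv2.resize(i[130:260,240:370],None,fx=4.5,fy=4.5))
"
```

```text
t 18.5667 pos [ 0.4799 -0.036  -0.001 ] yaw_y -79.13929084031462 q [-0.2311 -0.0782  2.1044  0.0024  1.1054  1.149 ] F [ 1.3477  2.5024 16.9324] op 0.029876325977932643
tilt -0.9999483853847853
units to [ 0.478  -0.0351 -0.027 ] [ 0.6493 -0.0337  0.0494]
case now [-159.2   75.7   -1. ]
246 [-0.947   0.5857 -3.8942] [-155.3   75.1   -0. ]
254 [0.138  0.5859 1.4878] [-160.7   75.1   -1.2]
262 [-30.9017   0.568   -8.9096] [-150.6   75.2   30. ]
270 [-65.7211   0.5481 -23.0217] [-136.8   75.4   64.9]
278 [-65.9025   0.5477 -19.9264] [-139.9   75.4   65.1]
286 [-67.8099   0.5464 -17.7981] [-142.1   75.4   67. ]
294 [-68.2221   0.5459 -14.8124] [-145.1   75.4   67.4]
302 [-69.0452   0.5451 -12.0636] [-147.8   75.4   68.2]
310 [-70.13     0.5442  -9.4885] [-150.4   75.3   69.2]
318 [-70.8521   0.5436  -6.6688] [-153.2   75.3   69.9]
326 [-73.5381   0.5418  -5.2986] [-154.6   75.3   72.6]
334 [-74.1555   0.5412  -2.4423] [-157.5   75.3   73.2]
342 [-75.0301   0.5404   0.2223] [-160.2   75.3   74. ]
350 [-75.87     0.5397   2.9157] [-162.9   75.3   74.8]
358 [-1.8641  0.5787 71.5169] [-230.7   74.7    0.1]
366 [-2.3937  0.5779 77.1824] [-236.4   74.6    0.6]
```

View pics/s19.png

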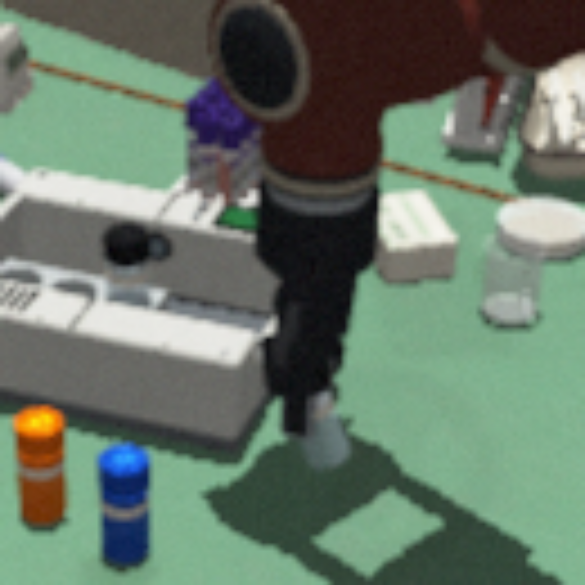

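Request:
drive_tool(
  commands="0.7 0.06 0 0.1 0;0.7 0.09 0 0.2 0;0.7 0.1 0 0.3 0;0.7 0.12 0 0.4 0;0.7 0.14 0 0.5 0;0.7 0.16 0 0.6 0;0.7 0.16 0 0.6 0",
)

```text
t: 19.25
tool_pos: [0.4575, -0.0407, -0.0068]
tool_rot: [2.134, 0.2, -2.108]
contact_force: [3.6, 2.5, 13.9]
opening: 0.03
```

```bash
python3 -c "
from h import *
M=towards(-161,77,-27);o=ctrl.get_obs()['tool_pos']
i,d=ctrl.get_image('wrist');cv2.imwrite('pics/w20.png',i)
for v in range(246,370,8): p=dep('wrist',283,v,d);print(v,(p-o)@M*1000,case(p))
i,d=ctrl.get_image('scene');cv2.imwrite('pics/s20.png',cv2.resize(i[130:260,240:370],None,fx=4.5,fy=4.5))
"
```

```text
t 19.25 pos [ 0.4575 -0.0407 -0.0068] yaw_y -79.13693432982272 q [-0.2528 -0.1262  2.1598  0.0029  1.0958  1.1271] F [ 3.5781  2.5001 13.8705] op 0.03001133311427217
tilt -0.9999221835943728
units to [ 0.478  -0.0351 -0.027 ] [ 0.5115 -0.0428 -0.5234]
case now [-182.1   75.2   -6.8]
246 [-34.8283   0.5559 -18.7027] [-163.8   74.8   28.3]
254 [-41.9196   0.552  -18.0976] [-164.5   74.9   35.3]
262 [-49.7654   0.5478 -18.2104] [-164.5   74.9   43.2]
270 [-56.5387   0.5442 -18.1569] [-164.6   74.9   50. ]
278 [-62.2535   0.541  -17.8591] [-165.    74.9   55.7]
286 [-68.9258   0.5375 -18.4084] [-164.5   75.    62.4]
294 [-73.429    0.535  -17.9761] [-165.    75.    66.9]
302 [-77.7704   0.5327 -17.666 ] [-165.4   75.    71.2]
310 [-77.6297   0.5323 -14.5381] [-168.5   75.    71. ]
318 [-77.5072   0.5319 -11.362 ] [-171.7   74.9   70.9]
326 [-76.622    0.5318  -7.5572] [-175.5   74.9   69.9]
334 [-77.616    0.5309  -5.0981] [-177.9   74.9   70.9]
342 [-77.0838   0.5306  -1.4122] [-181.6   74.9   70.3]
350 [-77.8873   0.5298   1.2393] [-184.3   74.9   71.1]
358 [-76.7994   0.5298   5.5595] [-188.6   74.8   69.9]
366 [-77.5668   0.5289   8.3183] [-191.4   74.8   70.7]
```

View pics/s20.png

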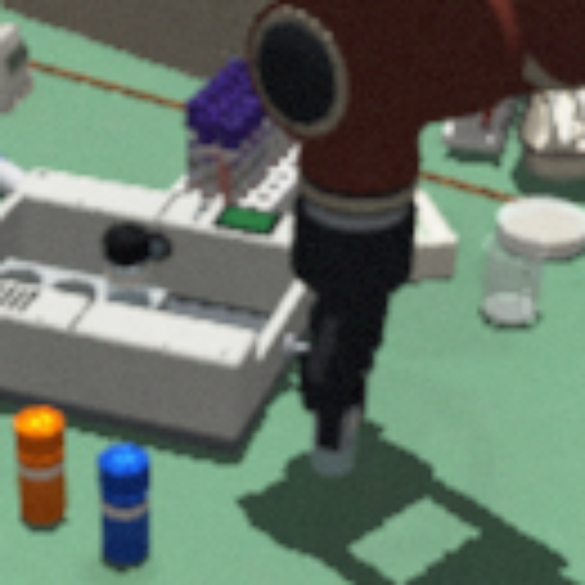

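Request:
drive_tool(
  commands="0.2 0 0 0 0;0.15 0 0 0 0;0.15 -0.2 0 -0.03 0;0.15 -0.35 0 -0.05 0;0.15 -0.35 0 -0.05 0;0.15 -0.35 0 -0.05 0",
)

```text
t: 19.85
tool_pos: [0.4539, -0.0399, 0.0029]
tool_rot: [2.122, 0.202, -2.121]
contact_force: [-0.7, 0.1, 0.1]
opening: 0.0363
```

```bash
python3 -c "
from h import *
M=towards(-180,77,5);o=ctrl.get_obs()['tool_pos']
i,d=ctrl.get_image('wrist');cv2.imwrite('pics/w21.png',i)
for v in range(260,370,12): p=dep('wrist',283,v,d);print(v,(p-o)@M*1000,case(p))
for u in range(236,334,6): p=dep('wrist',u,335,d);print(u,(p-o)@M*1000)
"
```

```text
t 19.85 pos [ 0.4539 -0.0399  0.0029] yaw_y -79.08892943711493 q [-0.2513 -0.144   2.1564 -0.      1.1284  1.1291] F [-0.6895  0.0974  0.1249] op 0.036317572443522426
tilt -0.9999996939042601
units to [ 0.4593 -0.0386  0.005 ] [-0.0522 -0.0074 -0.1394]
case now [-185.5   76.6    2.9]
260 [-55.5834   0.4401 -21.792 ] [-163.7   76.4   58.5]
272 [-66.0542   0.4369 -22.2239] [-163.3   76.4   69. ]
284 [-66.5527   0.4356 -17.7096] [-167.8   76.3   69.5]
296 [-66.3479   0.4345 -12.6817] [-172.9   76.3   69.3]
308 [-66.9753   0.4333  -8.0676] [-177.5   76.3   69.9]
320 [-67.0414   0.4321  -2.9804] [-182.6   76.2   70. ]
332 [-67.3377   0.4308   2.0577] [-187.6   76.2   70.2]
344 [-67.4522   0.4295   7.3543] [-192.9   76.2   70.4]
356 [ 3.8053  0.4365 75.0353] [-260.5   75.7   -1. ]
368 [ 2.6767  0.4342 83.5051] [-269.    75.6    0.2]
236 [-65.4076 -17.4753   4.89  ]
242 [  2.0776 -24.9777  57.6211]
248 [  3.3839 -21.42    58.6439]
254 [  2.2232 -17.5537  57.7392]
260 [-67.3667  -8.1729   3.3644]
266 [-67.4642  -5.9227   3.2896]
272 [-67.6265  -3.6742   3.164 ]
278 [-66.4642  -1.4557   4.0736]
284 [-67.7712   0.8031   3.0535]
290 [-67.3837   3.0486   3.3575]
296 [-66.8917   5.3155   3.7433]
302 [-67.9674   7.4976   2.904 ]
308 [-67.7493   9.7489   3.0757]
314 [-66.8919  12.0796   3.747 ]
320 [ 3.7302 23.5979 58.9403]
326 [ 2.6534 27.1894 58.1008]
332 [-66.8071  18.859    3.8171]
```

View pics/w21.png

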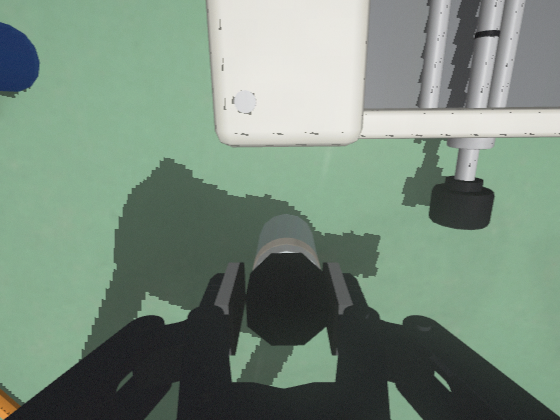

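Request:
drive_tool(
  commands="0.15 0 0.05 -0.15 0;0.15 -0.05 0.05 -0.18 0;0.15 -0.05 0.05 -0.18 0;0.7 -0.05 0.05 -0.18 0;0.7 -0.05 0.05 -0.18 0;0.7 -0.05 0.05 -0.18 0;0.7 -0.05 0.05 -0.18 0",
  newtons=30,
)

```text
t: 20.48
tool_pos: [0.4613, -0.0405, 0.0047]
tool_rot: [2.122, 0.202, -2.121]
contact_force: [0.5, -0.4, 0.6]
opening: 0.0297
```

Request:
drive_tool(
  commands="0.7 -0.6 0 0 0;0.7 -1.4 0 0 0;0.7 -2.2 0 0 0;0.7 -3 0 0 0;0.7 -3.3 0 0 0;0.7 -3.3 0 0 0;0.7 -3.3 0 0 0",
)

```text
t: 21.07
tool_pos: [0.4607, -0.0404, 0.1359]
tool_rot: [2.121, 0.203, -2.122]
contact_force: [-0.7, -0.7, -1.1]
opening: 0.0294
```

```bash
python3 -c "
from h import *
M=towards(0,0,135);o=ctrl.get_obs()['tool_pos']
i,d=ctrl.get_image('wrist');cv2.imwrite('pics/w22.png',i)
for v in range(240,370,6): p=dep('wrist',283,v,d);print(v,(p-o)@M*1000)
i,d=ctrl.get_image('scene');cv2.imwrite('pics/s22.png',cv2.resize(i[70:260,220:410],None,fx=3,fy=3))
"
```

```text
t 21.0667 pos [ 0.4607 -0.0404  0.1359] yaw_y -79.09068446976875 q [-0.2485 -0.3044  2.0478 -0.      1.3985  1.1319] F [-0.7228 -0.6993 -1.09  ] op 0.029367103672050334
tilt -0.9999999588259757
units to [ 0.6503 -0.0814  0.135 ] [ 0.0203  1.9042 -4.4593]
case now [-178.9   74.9  135.9]
240 [-17.4314   0.1943 -14.0881]
246 [-24.463    0.1986 -13.9588]
252 [-32.0106   0.2033 -14.3272]
258 [-39.3468   0.2079 -14.8792]
264 [-44.1015   0.2107 -14.4077]
270 [-49.0633   0.2137 -14.219 ]
276 [-54.6604   0.2172 -14.5659]
282 [-58.111    0.2191 -13.9021]
288 [-63.8558   0.2228 -14.7285]
294 [-63.3662   0.2219 -11.9319]
300 [-64.3025   0.222   -9.9959]
306 [-63.9541   0.2211  -7.2167]
312 [-63.9832   0.2205  -4.6482]
318 [-64.6678   0.2204  -2.5155]
324 [-64.3845   0.2196   0.3327]
330 [-64.1009   0.2187   3.23  ]
336 [-64.1384   0.2181   5.9239]
342 [-64.1147   0.2174   8.702 ]
348 [-64.3812   0.217   11.2745]
354 [-64.0083   0.216   14.425 ]
360 [135.9152   0.0507 195.9395]
366 [137.415    0.0474 205.6461]
```

View pics/w22.png

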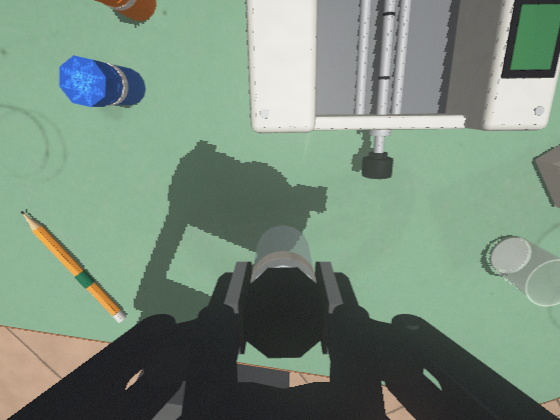

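View pics/s22.png

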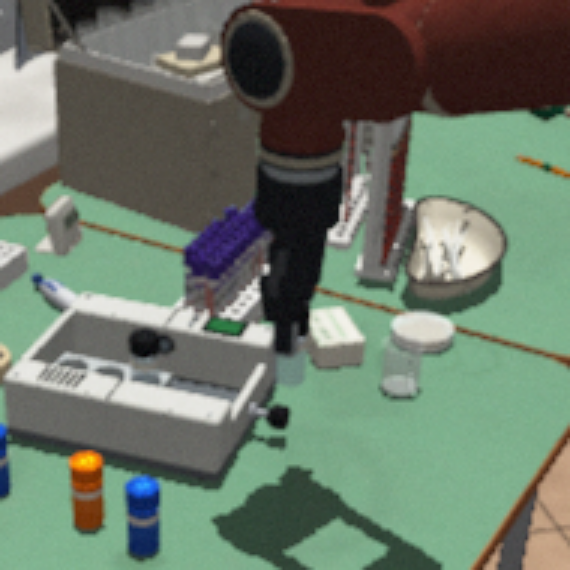

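Request:
drive_tool(
  commands="0.7 0 0.5 -0.9 0;0.7 0 1 -1.8 0;0.7 0 1.5 -2.7 0;0.7 0 1.88 -3.6 0;0.7 0 1.88 -3.95 0;0.7 0 1.88 -3.95 0;0.7 0 1.88 -3.95 0",
)

```text
t: 21.75
tool_pos: [0.6289, -0.084, 0.1331]
tool_rot: [2.116, 0.205, -2.128]
contact_force: [0.4, -0.0, -0.9]
opening: 0.0297
```

```bash
python3 -c "
from h import *
M=towards(43,0,135);o=ctrl.get_obs()['tool_pos'];np.save('pics/w23T.npy',ctrl.camera_info('wrist')['T']);np.save('pics/w23p.npy',o);np.save('pics/w23M.npy',M)
i,d=ctrl.get_image('wrist');cv2.imwrite('pics/w23.png',i);np.save('pics/w23.npy',d)
i,d=ctrl.get_image('top');cv2.imwrite('pics/t23.png',i)
"
```

```text
t 21.75 pos [ 0.6289 -0.084   0.1331] yaw_y -79.07214687714188 q [-0.2499  0.1276  1.6482 -0.0001  1.3715  1.1302] F [ 0.3987 -0.0041 -0.8542] op 0.02969849150800658
tilt -0.9999830651775075
units to [ 0.6926 -0.0736  0.135 ] [-0.0553  0.0462 -1.6126]
case now [-21.5   1.4 133.1]
```

View pics/w23.png

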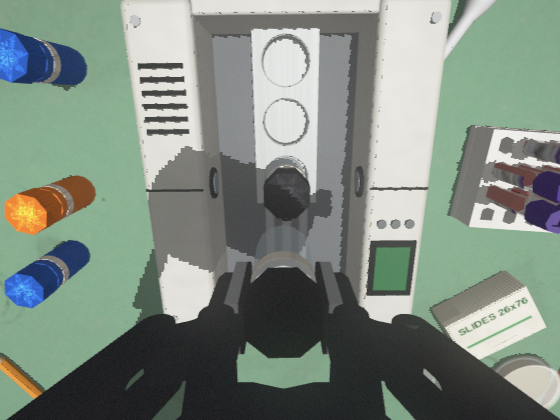

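```bash
python3 -c "
from h import *
i=cv2.imread('pics/w23.png');cv2.imwrite('pics/w23c.png',cv2.resize(i[25:225,235:340],None,fx=4,fy=3,interpolation=cv2.INTER_CUBIC))
T=np.load('pics/w23T.npy');o=np.load('pics/w23p.npy');M=np.load('pics/w23M.npy');D=np.load('pics/w23.npy')
for n,u,v,z in[('mid',286,121,.04),('rear',287,60,.04),('blank',288,193,.096),('line L',204,189,.078),('line R',370,187,.078),('midL',263,121,.04),('midR',309,121,.04),('midT',286,99,.04),('midB',286,144,.04),('plate',286,90,.04)]:
    p=plane('wrist',u,v,z,T);q=dep('wrist',u,v,D,T);print(n,p,case(p),(p-o)@M/.04,case(q))
"
```

```text
mid [ 0.6942 -0.0741  0.04  ] [44.5 -0.9 40. ] [ 2.3194  0.0738 -1.6618] [43.8 -1.  27.5]
rear [ 0.7362 -0.0666  0.04  ] [87.1 -1.2 40. ] [ 2.3137  0.0892 -2.7287] [88.7 -1.3 25.6]
blank [ 0.6533 -0.0831  0.096 ] [ 2.6 -2.2 96. ] [ 0.9249  0.096  -0.6082] [ 2.6 -2.2 95.9]
line L [ 0.6403 -0.0261  0.078 ] [ 0.3 56.1 78. ] [ 1.3786 -1.362  -0.5619] [ 0.2 56.2 77.8]
line R [ 0.6637 -0.1394  0.078 ] [  2.5 -59.4  78. ] [ 1.3716  1.5288 -0.5984] [  2.5 -59.5  78. ]
midL [ 0.6908 -0.0569  0.04  ] [44.3 16.7 40. ] [ 2.3204 -0.3654 -1.6618] [44.3 16.7 39.8]
midR [ 0.6975 -0.0914  0.04  ] [ 44.6 -18.4  40. ] [ 2.3183  0.5129 -1.6617] [ 44.5 -18.5  39.3]
midT [ 0.7098 -0.0711  0.04  ] [60.4 -0.7 40. ] [ 2.3173  0.0728 -2.0598] [60.4 -0.8 27.8]
midB [ 0.6772 -0.0775  0.04  ] [27.1 -1.  40. ] [ 2.3217  0.0749 -1.2284] [26.8 -1.1 37. ]
plate [ 0.716  -0.0699  0.04  ] [66.7 -0.7 40. ] [ 2.3164  0.0724 -2.2182] [66.7 -0.7 39.9]
```

View pics/w23c.png

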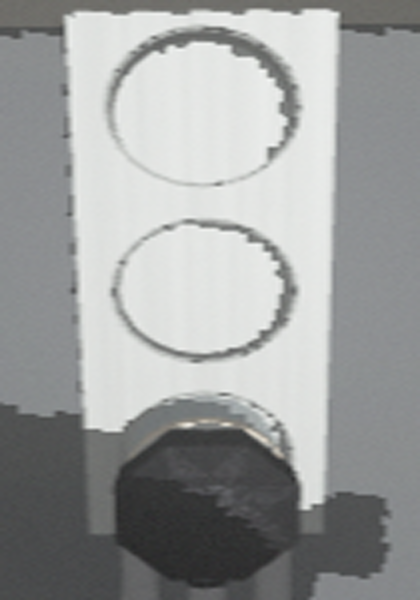

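```bash
python3 -c "
from h import *
T=np.load('pics/w23T.npy');o=np.load('pics/w23p.npy');M=np.load('pics/w23M.npy');D=np.load('pics/w23.npy')
K=np.array(ctrl.camera_info('wrist')['K'])
v,u=np.mgrid[225:380,225:350];z=D[225:380,225:350]
P=np.stack([(u-K[0,2])/K[0,0]*z,(v-K[1,2])/K[1,1]*z,z],-1)@T[:3,:3].T+T[:3,3]
L=(P-o)@M*1000
m=(abs(L[...,0]+64.3)<1.5)
q=L[m];ok=(abs(q[:,1])<18)&(abs(q[:,2])<20);q=q[ok]
print(len(q),np.percentile(q,[0.5,50,99.5],axis=0),q.mean(0),(q.min(0)+q.max(0))/2)
A=np.c_[q[:,1:],np.ones(len(q))];print('slope',np.linalg.lstsq(A,q[:,0],rcond=None)[0])
m=(L[...,0]>-40)&(L[...,0]<0)&(L[...,2]<0)&(L[...,2]>-20)&(abs(L[...,1])<16);q=L[m]
for a in(-5,-10,-15,-20,-25):
  s=q[abs(q[:,0]-a)<2.5];print(a,s[:,2].min(),s[:,1].min(),s[:,1].max(), np.median(s[abs(s[:,1])<3][:,2]))
"
```

```text
2832 [[-65.794  -16.7875 -15.2883]
 [-65.3694   1.3108  -2.1243]
 [-62.8757  16.951   15.1264]] [-65.1953   1.0033  -1.7034] [-64.3001  -0.0771   0.2942]
slope [ -0.0002  -0.0224 -65.2334]
-5 -15.038331179415747 -14.025885942875401 14.722943990555994 -14.524664954223905
-10 -14.903730444291554 -13.921998738174675 15.041663734045436 -14.5334569175246
-15 -15.075022230515058 -14.040393692015561 14.982383665458187 -14.613228297173027
-20 -15.347605732776776 -13.899842604938078 14.987183869485083 -14.579124380111667
-25 -15.019499534240726 -13.744283529649678 15.041267724220662 -14.456715325516463
```

Request:
drive_tool(
  commands="0.7 0 0.06 -0.8 0;0.7 0 0.06 -1.66 0;0.7 0 0.06 -1.66 0;0.7 0 0.06 -1.66 0;0.7 0 0.06 -1.66 0",
)

```text
t: 22.27
tool_pos: [0.6948, -0.0739, 0.1362]
tool_rot: [2.12, 0.203, -2.123]
contact_force: [-0.3, -0.8, -0.4]
opening: 0.0295
```

```bash
python3 -c "
from h import *
st((.6942-.0001,-.0741,.09))
o0=np.load('pics/w23p.npy');M=np.load('pics/w23M.npy');T=np.load('pics/w23T.npy')
p=plane('wrist',286.1,121.5,.04,T);o=ctrl.get_obs()['tool_pos'];N=R.from_rotvec(ctrl.get_obs()['tool_rot']).as_matrix()
print('seat rel tool mm',(p-o)@N*1000,p)
i,d=ctrl.get_image('wrist');cv2.imwrite('pics/w24.png',i)
"
```

```text
t 22.2667 pos [ 0.6948 -0.0739  0.1362] yaw_y -79.0777499803042 q [-0.2123  0.2663  1.4844 -0.0002  1.3922  1.1679] F [-0.2682 -0.8113 -0.3925] op 0.029545223493128804
tilt -0.9999990955611023
units to (0.6941, -0.0741, 0.09) [1.1542 0.0015 0.0154]
seat rel tool mm [96.1692  0.2068  0.8591] [ 0.6938 -0.0743  0.04  ]
```

View pics/w24.png

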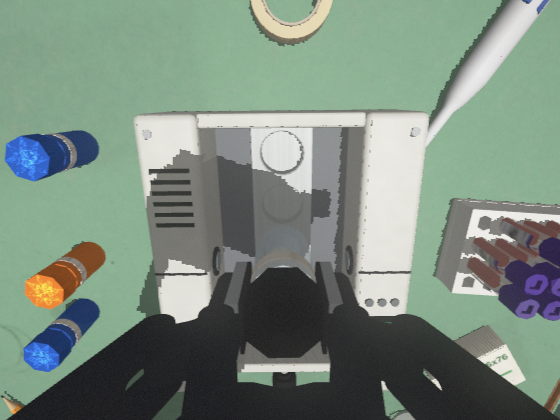

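Request:
drive_tool(
  commands="0.7 0.7 0 0.015 0;0.7 1.4 0 0.015 0;0.7 1.9 0 0.015 0;0.7 2.2 0 0.015 0;0.7 2.3 0 0.015 0;0.7 2.4 0 0.015 0;0.7 2.45 0 0.015 0;0.7 2.45 0 0.015 0",
)

```text
t: 22.98
tool_pos: [0.6959, -0.0745, 0.0398]
tool_rot: [2.123, 0.202, -2.12]
contact_force: [-0.9, -1.0, -1.0]
opening: 0.0296
```

```bash
python3 -c "
from h import *
M=towards(43,0,32)
i,d=ctrl.get_image('wrist');cv2.imwrite('pics/w25.png',i)
"
```

```text
t 22.9833 pos [ 0.6959 -0.0745  0.0398] yaw_y -79.09296592766941 q [-0.2128  0.3578  1.5422 -0.0002  1.2403  1.1677] F [-0.9041 -1.0291 -0.9534] op 0.02957894825162269
tilt -0.99999907098765
units to [ 0.6926 -0.0736  0.032 ] [ 0.1944 -0.0404  0.0777]
case now [46.1 -1.6 39.8]
```

View pics/w25.png

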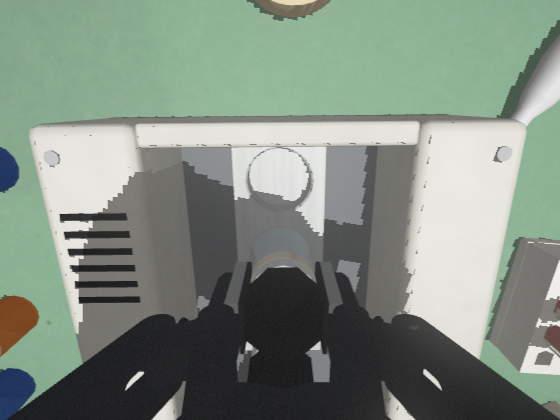

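```bash
python3 -c "
from h import *
i=cv2.imread('pics/w25.png')
cv2.imwrite('pics/w25c.png',cv2.resize(i[135:270,225:340],None,fx=5,fy=4,interpolation=cv2.INTER_CUBIC))
M=st();o=ctrl.get_obs()['tool_pos']
for u,v in [(281,178),(249,178),(312,178),(281,147),(281,209)]:
  p=plane('wrist',u,v,.04);print(case(p),(p-o)@M*1000)
"
```

```text
t 23.0333 pos [ 0.6959 -0.0745  0.0399] yaw_y -79.09011956165415 q [-0.2128  0.3577  1.5421 -0.0003  1.2404  1.1677] F [-0.8486 -0.3011 -0.8908] op 0.029409567202938386
tilt -0.9999990842043229
[88.2 -0.8 40. ] [ -0.0848  -0.4364 -42.1388]
[88.1 15.9 40. ] [ -0.0976 -17.189  -42.147 ]
[ 88.3 -17.1  40. ] [ -0.0724  15.7976 -42.1309]
[104.3  -0.8  40. ] [ -0.0668  -0.4036 -58.1892]
[71.2 -0.9 40. ] [ -0.1038  -0.4711 -25.1368]
```

View pics/w25c.png

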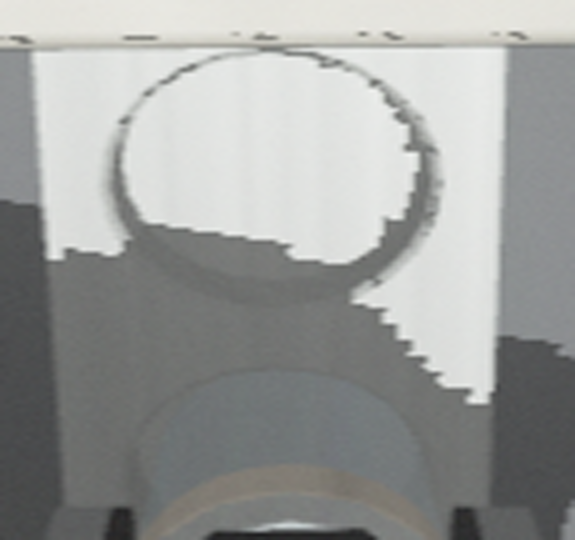

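Request:
drive_tool(
  commands="0.7 0 -0.03 0.035 0;0.7 0 -0.03 0.035 0;0.7 0.1 -0.03 0.035 0;0.7 0.18 -0.03 0.035 0;0.7 0.21 -0.03 0.035 0;0.7 0.21 -0.03 0.035 0",
)

```text
t: 23.53
tool_pos: [0.6942, -0.0733, 0.0307]
tool_rot: [2.122, 0.203, -2.121]
contact_force: [-1.0, 0.4, 1.5]
opening: 0.0295
```

```bash
python3 -c "
from h import *
M=towards(43,0,32);o=ctrl.get_obs()['tool_pos']
i,d=ctrl.get_image('wrist');cv2.imwrite('pics/w26.png',i)
for v in range(290,350,8): p=dep('wrist',283,v,d);print(v,(p-o)@M*1000,case(p))
"
```

```text
t 23.5333 pos [ 0.6942 -0.0733  0.0307] yaw_y -79.08583050819296 q [-0.2118  0.3646  1.5501  0.0001  1.2263  1.1685] F [-1.017   0.3524  1.5373] op 0.029456845998889026
tilt -0.9999998443733964
units to [ 0.6926 -0.0736  0.032 ] [-0.0321 -0.0022  0.0421]
case now [44.7 -0.1 30.7]
290 [-65.5532   0.5455 -14.7461] [59.4 -0.5 96.3]
298 [-65.5835   0.5447 -11.4308] [56.1 -0.5 96.3]
306 [-66.8016   0.5433  -8.847 ] [53.5 -0.6 97.5]
314 [-64.5593   0.5435  -3.8825] [48.5 -0.6 95.3]
322 [-66.2375   0.542   -1.5608] [46.2 -0.6 97. ]
330 [-66.5695   0.541    1.7336] [42.9 -0.6 97.3]
338 [-66.1069   0.5403   5.698 ] [38.9 -0.7 96.8]
346 [-65.3422   0.5398  10.0076] [34.6 -0.7 96.1]
```

View pics/w26.png

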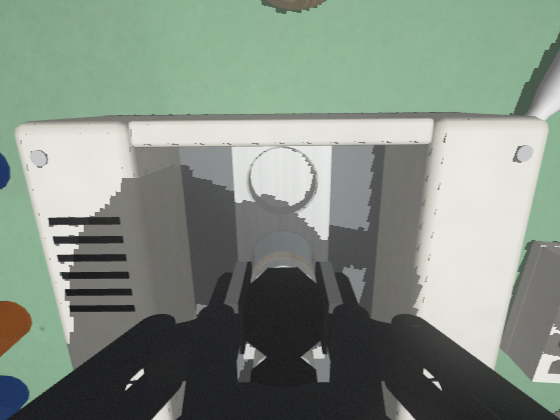

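Request:
drive_tool(
  commands="0.1 0 0 0 0;0.1 0 0 0 0;0.1 0 0 0 0;0.1 -0.3 0 0 0;0.1 -1 0 0 0;0.1 -1.8 0 0 0;0.1 -2.6 0 0 0;0.1 -3.2 0 0 0",
)

```text
t: 24.25
tool_pos: [0.6949, -0.0736, 0.1624]
tool_rot: [2.125, 0.201, -2.117]
contact_force: [1.3, -0.6, 0.2]
opening: 0.0382
```

Request:
drive_tool(
  commands="0.1 0 0 0.8 0;0.1 0 0 1.6 0;0.1 0 0 2.4 0;0.1 0 0 2.4 0;0.1 0 0 2.4 0",
)

```text
t: 24.67
tool_pos: [0.5984, -0.0917, 0.1585]
tool_rot: [2.122, 0.202, -2.122]
contact_force: [0.9, 0.2, -0.2]
opening: 0.0387
```

```bash
python3 -c "
from h import *
M=towards(-150,0,100);o=ctrl.get_obs()['tool_pos']
i,d=ctrl.get_image('wrist');cv2.imwrite('pics/w27.png',i);np.save('pics/w27.npy',d);np.save('pics/w27T.npy',ctrl.camera_info('wrist')['T'])
i,d=ctrl.get_image('scene');cv2.imwrite('pics/s27.png',cv2.resize(i[130:280,200:370],None,fx=4,fy=4))
"
```

```text
t 24.6667 pos [ 0.5984 -0.0917  0.1585] yaw_y -79.14678185862829 q [-0.2749  0.0355  1.7022  0.0001  1.4036  1.1064] F [ 0.8778  0.1536 -0.2478] op 0.03865422472771115
tilt -0.9999999347784922
units to [ 0.5029 -0.1088  0.1   ] [ 1.4625 -0.0293  2.4262]
case now [-52.9  -0.6 158.5]
```

View pics/w27.png

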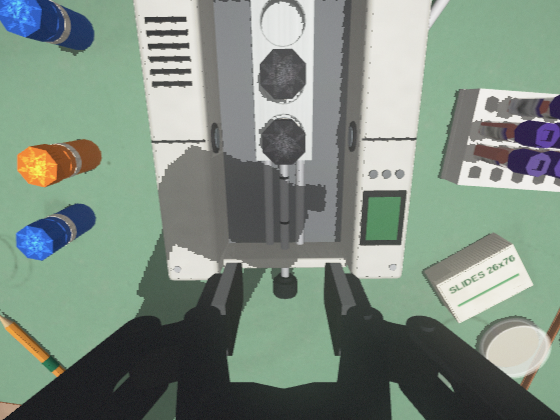

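View pics/s27.png

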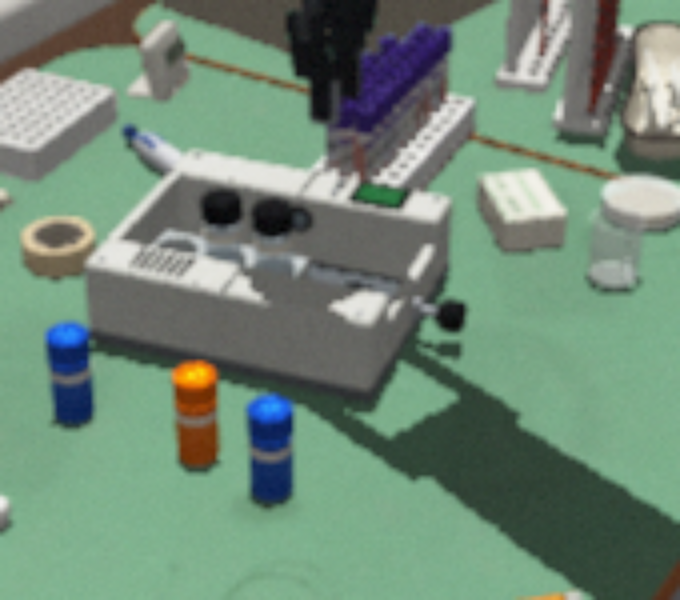

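```bash
python3 -c "
from h import *
T=np.load('pics/w27T.npy');D=np.load('pics/w27.npy')
i=cv2.imread('pics/w27.png');cv2.imwrite('pics/w27c.png',cv2.resize(i[180:310,250:330],None,fx=6,fy=4.5,interpolation=cv2.INTER_CUBIC))
for n,u,v,z in[('knob',285.5,287,.0425),('ring1',285,222,.034),('mid cap',282,75,.096),('blank',283,141,.096),('bush',286,266,.03)]:
    p=plane('wrist',u,v,z,T);q=dep('wrist',u,v,D,T);print(n,p,case(p),q,case(q))
print('tri',tri(ray('wrist',285.5,290,T),ray('scene',200+452/4,130+315/4)))
"
```

```text
knob [ 0.5111 -0.1119  0.0425] [-142.4   -4.6   42.5] [ 0.5113 -0.1119  0.0428] [-142.2   -4.6   42.8]
ring1 [ 0.574  -0.0993  0.034 ] [-78.2  -3.7  34. ] [ 0.5743 -0.0992  0.0348] [-78.   -3.7  34.8]
mid cap [ 0.695  -0.0734  0.096 ] [45.4 -0.3 96. ] [ 0.6948 -0.0734  0.0978] [45.2 -0.3 97.8]
blank [ 0.6535 -0.082   0.096 ] [ 3.  -1.2 96. ] [ 0.6536 -0.082   0.0971] [ 3.2 -1.2 97.1]
bush [ 0.5272 -0.1094  0.03  ] [-126.1   -5.1   30. ] [ 0.5398 -0.1067  0.0552] [-113.3   -4.7   55.2]
tri (array([ 0.5026, -0.1129,  0.0314]), np.float64(0.0027763044741287825))
```

View pics/w27c.png

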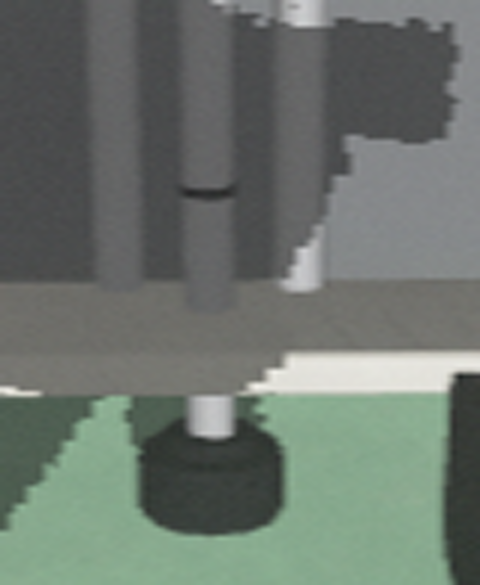

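Request:
drive_tool(
  commands="-0.1 0 0.07 0.9 0;-0.1 0.3 0.07 1.8 0;-0.1 0.8 0.07 2.35 0;-0.1 1.5 0.07 2.35 0;-0.1 2 0.07 2.35 0;-0.1 2 0.07 2.35 0",
)

```text
t: 25.27
tool_pos: [0.5055, -0.1111, 0.074]
tool_rot: [2.116, 0.206, -2.13]
contact_force: [-0.7, 0.6, -0.1]
opening: 0.0474
```

```bash
python3 -c "
from h import *
M=towards(-147,-3,-19);o=ctrl.get_obs()['tool_pos'];T=np.array(ctrl.camera_info('wrist')['T'])
i,D=ctrl.get_image('wrist');cv2.imwrite('pics/w28.png',i);np.save('pics/w28.npy',D);np.save('pics/w28T.npy',T)
"
```

```text
t 25.2667 pos [ 0.5055 -0.1111  0.074 ] yaw_y -79.08844084065682 q [-0.3602 -0.0852  1.9691  0.0001  1.265   1.0201] F [-0.7144  0.5523 -0.075 ] op 0.04737234166556469
tilt -0.9999726585951273
units to [ 0.5063 -0.1112 -0.019 ] [ 2.3251  0.016  -0.0353]
case now [-147.8   -2.7   74. ]
```

View pics/w28.png

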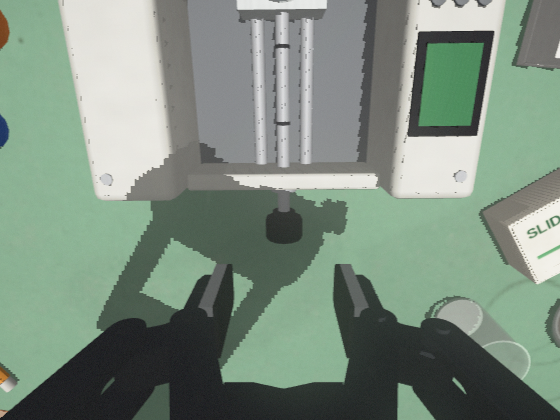

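```bash
python3 -c "
from h import *
T=np.load('pics/w28T.npy');D=np.load('pics/w28.npy');M=st();o=ctrl.get_obs()['tool_pos']
for v in range(200,246,4):
  p=dep('wrist',284,v,D,T);print(v,case(p),(p-o)@M*1000)
for u in(266,302):print(case(plane('wrist',u,228,.03,T)),(plane('wrist',u,228,.03,T)-o)@M*1000)
i=cv2.imread('pics/w28.png');cv2.imwrite('pics/w28c.png',cv2.resize(i[150:250,240:330],None,fx=6,fy=6,interpolation=cv2.INTER_CUBIC))
"
```

```text
t 25.3167 pos [ 0.5071 -0.1115  0.0764] yaw_y -79.07432036704176 q [-0.36   -0.0866  1.966   0.0001  1.2662  1.0201] F [-0.1899 -0.3897  0.769 ] op 0.0471060389017878
tilt -0.9999914588687362
200 [-129.5   -3.7   32.9] [ 43.5012   0.4551 -16.9312]
204 [-131.4   -3.7   35.6] [ 40.7392   0.4512 -14.998 ]
208 [-134.5   -3.8   34.5] [ 41.8662   0.4546 -11.8985]
212 [-137.4   -3.8   34.3] [42.0503  0.4562 -9.0555]
216 [-139.2   -3.8   37.3] [39.0728  0.452  -7.2581]
220 [-141.1   -3.8   39.7] [36.727   0.4489 -5.2952]
224 [-143.    -3.8   42.2] [34.1769  0.4454 -3.4481]
228 [-145.4   -3.9   43.1] [33.3026  0.445  -1.0121]
232 [-148.7   -3.9   41.9] [34.501   0.4486  2.2365]
236 [-151.4   -3.9   42.1] [34.3149  0.4495  4.977 ]
240 [-154.    -3.9   42.8] [33.7016  0.4497  7.5552]
244 [-175.6   -4.1    0. ] [76.5116  0.5331 29.0037]
[-150.5    8.5   30. ] [ 46.472  -11.9358   3.9829]
[-150.3  -16.3   30. ] [46.417  12.8711  3.9632]
```

View pics/w28c.png

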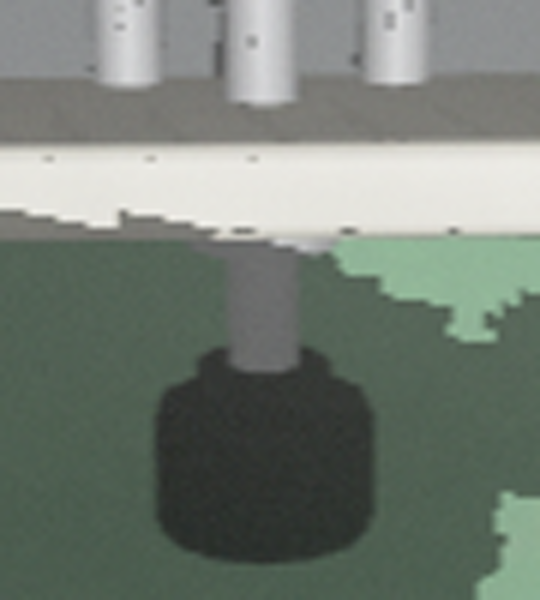

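Request:
drive_tool(
  commands="-0.1 0.7 0.01 0.04 0;-0.1 1.4 0.01 0.04 0;-0.1 2 0.01 0.04 0;-0.1 2.35 0.01 0.04 0;-0.1 2.35 0.01 0.04 0;-0.1 2.35 0.01 0.04 0",
)

```text
t: 25.82
tool_pos: [0.5079, -0.1131, -0.0147]
tool_rot: [2.122, 0.203, -2.12]
contact_force: [0.5, 0.3, 0.6]
opening: 0.0469
```

```bash
python3 -c "
from h import *
M=towards(-148,-3,-19)
i,D=ctrl.get_image('wrist');cv2.imwrite('pics/w29.png',i)
"
```

```text
t 25.8167 pos [ 0.5079 -0.1131 -0.0147] yaw_y -79.06155890196287 q [-0.3621  0.0457  2.0095  0.      1.0852  1.0177] F [0.4626 0.3104 0.6366] op 0.046873798999466976
tilt -0.9999992413888387
units to [ 0.5054 -0.1114 -0.019 ] [ 0.1086 -0.0538  0.0549]
case now [-145.7   -5.1  -14.7]
```

View pics/w29.png

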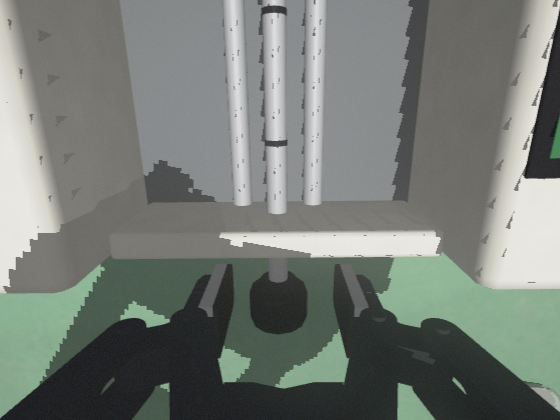

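Request:
drive_tool(
  commands="-0.1 0.1 -0.04 0.06 0;-0.1 0.1 -0.04 0.06 0;0.9 0.1 -0.04 0.06 0;0.9 0.1 -0.04 0.06 0;0.9 0.1 -0.04 0.06 0;0.9 0.1 -0.04 0.06 0;0.9 0.1 -0.04 0.06 0;0.9 0.1 -0.04 0.06 0",
  newtons=60,
)

```text
t: 26.53
tool_pos: [0.5041, -0.1116, -0.0189]
tool_rot: [2.122, 0.203, -2.121]
contact_force: [-1.9, 2.4, 6.3]
opening: 0.0232
```

```bash
python3 -c "
from h import *
M=towards(-148,-3,-19);o=ctrl.get_obs()['tool_pos'];np.save('pics/grip.npy',o)
T=np.array(ctrl.camera_info('wrist')['T'])
i,D=ctrl.get_image('wrist');cv2.imwrite('pics/w30.png',i);np.save('pics/w30.npy',D);np.save('pics/w30T.npy',T)
"
```

```text
t 26.5333 pos [ 0.5041 -0.1116 -0.0189] yaw_y -79.09206657799182 q [-0.3623  0.0442  2.0196  0.0005  1.0772  1.0179] F [-1.8775  2.411   6.3306] op 0.023212132342433404
tilt -0.9999997691166755
units to [ 0.5054 -0.1114 -0.019 ] [ 0.0029  0.0005 -0.031 ]
case now [-149.2   -3.   -18.9]
```

View pics/w30.png

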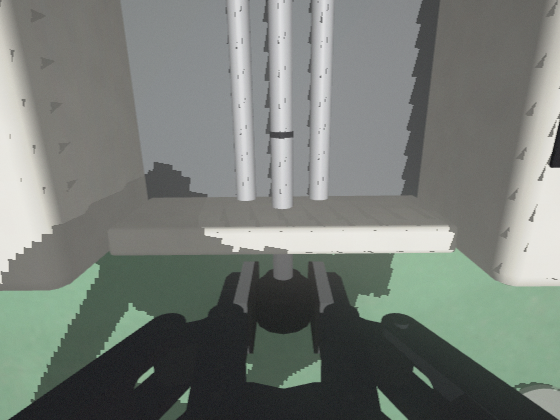

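Request:
drive_tool(
  commands="0.9 0 0 0.12 0;0.9 0 0 0.25 0;0.9 0 0 0.4 0;0.9 0 0 0.55 0;0.9 0 0 0.7 0;0.9 0 0 0.85 0;0.9 0 0 1 0;0.9 0 0 1.08 0",
)

```text
t: 27.25
tool_pos: [0.4645, -0.1197, -0.0187]
tool_rot: [2.131, 0.201, -2.112]
contact_force: [10.6, 2.2, -4.2]
opening: 0.0233
```

Request:
drive_tool(
  commands="0.9 0 0 0 0;0.9 0 0 0 0;0.9 0 0 0 0",
)

```text
t: 27.5
tool_pos: [0.4643, -0.1197, -0.0187]
tool_rot: [2.13, 0.201, -2.114]
contact_force: [8.0, 3.6, -2.3]
opening: 0.0232
```

```bash
cat > chk.py <<'E'
from h import *
import sys
M=st();o=ctrl.get_obs()['tool_pos'];g=np.load('pics/grip.npy');print('moved mm',(o-g)@M*1000)
T=np.array(ctrl.camera_info('wrist')['T'])
i,D=ctrl.get_image('wrist');n=sys.argv[1];cv2.imwrite(f'pics/w{n}.png',i);np.save(f'pics/w{n}.npy',D);np.save(f'pics/w{n}T.npy',T)
i,D=ctrl.get_image('scene');cv2.imwrite(f'pics/s{n}.png',cv2.resize(i[150:250,240:370],None,fx=6,fy=6,interpolation=cv2.INTER_CUBIC))
E
python3 chk.py 31
```

```text
t 27.5 pos [ 0.4643 -0.1197 -0.0187] yaw_y -79.13447840995413 q [-0.4098 -0.0486  2.112   0.0035  1.0714  0.9697] F [ 7.9614  3.599  -2.3347] op 0.023238963657081217
tilt -0.9999716121034272
moved mm [-0.4553  0.4911 40.6841]
```

View pics/w31.png

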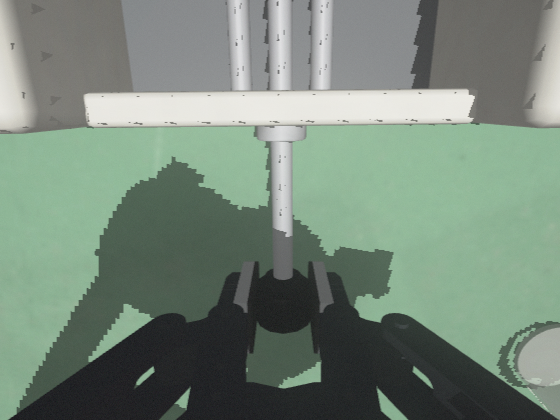

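View pics/s31.png

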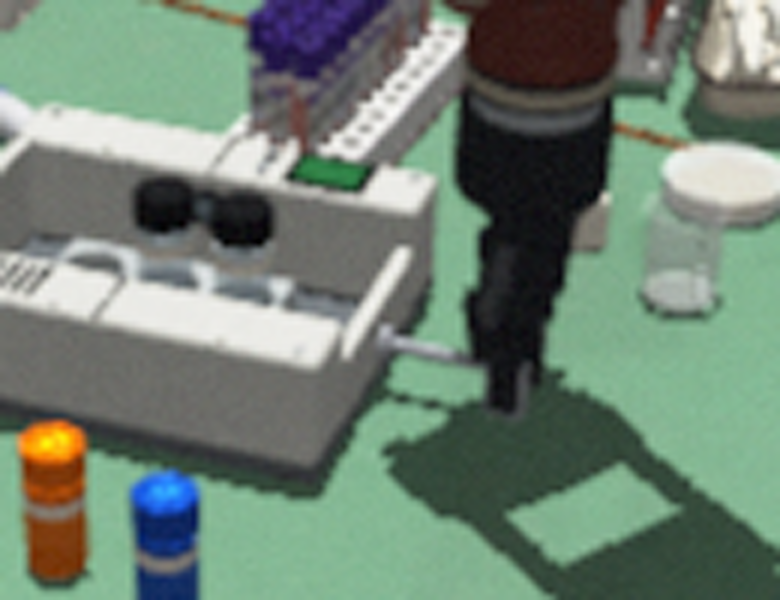

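Request:
drive_tool(
  commands="0.9 0 0 0.03 0;0.9 0 0 0.06 0;0.9 0 0 0.06 0;0.9 0 0 0.06 0;0.9 0 0 0.06 0",
)

```text
t: 28.02
tool_pos: [0.4621, -0.1201, -0.0187]
tool_rot: [2.13, 0.201, -2.113]
contact_force: [8.8, 3.1, -2.4]
opening: 0.0229
```

```bash
python3 chk.py 32; python3 -c "
from h import *
i=cv2.imread('pics/w32.png');cv2.imwrite('pics/w32c.png',cv2.resize(i[80:300,240:330],None,fx=6,fy=2.7,interpolation=cv2.INTER_CUBIC))
i,d=ctrl.get_image('top');cv2.imwrite('pics/t32.png',cv2.resize(i[120:260,230:350],None,fx=6,fy=4.2,interpolation=cv2.INTER_CUBIC))
T=np.load('pics/w32T.npy');D=np.load('pics/w32.npy')
for v in range(110,160,3):print(v,case(dep('wrist',282,v,D,T)))
"
```

```text
t 28.0167 pos [ 0.4621 -0.1201 -0.0187] yaw_y -79.13709573447393 q [-0.4125 -0.0538  2.1169  0.0037  1.0712  0.9669] F [ 8.779   3.1485 -2.4235] op 0.022933021208217275
tilt -0.9999684319520934
moved mm [-0.4934  0.5032 42.8592]
110 [-115.1   -3.5   54.3]
113 [-115.9   -3.5   53.3]
116 [-116.7   -3.5   53.9]
119 [-118.1   -3.5   38.7]
122 [-119.    -3.5   39.5]
125 [-120.    -3.5   39.9]
128 [-120.9   -3.5   40.3]
131 [-122.    -3.5   39.4]
134 [-123.    -3.5   38.6]
137 [-124.3   -3.5   35.3]
140 [-125.5   -3.5   33.6]
143 [-126.4   -3.5   34.4]
146 [-127.6   -3.5   33.7]
149 [-128.5   -3.5   34.7]
152 [-129.6   -3.5   34.3]
155 [-130.7   -3.5   33.9]
158 [-131.7   -3.5   34.4]
```

View pics/w32c.png

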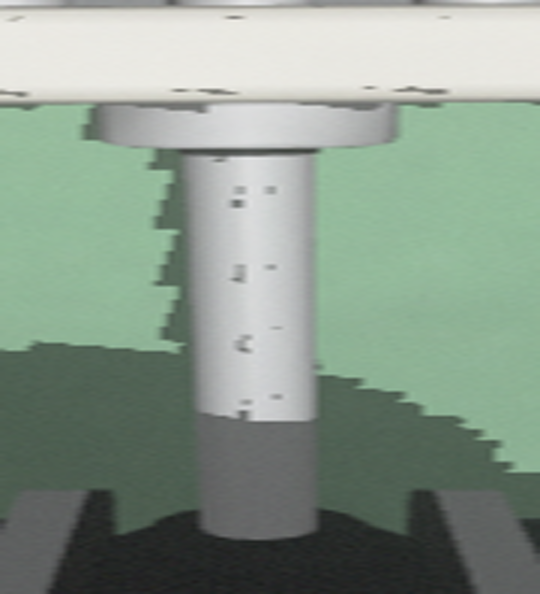

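View pics/t32.png

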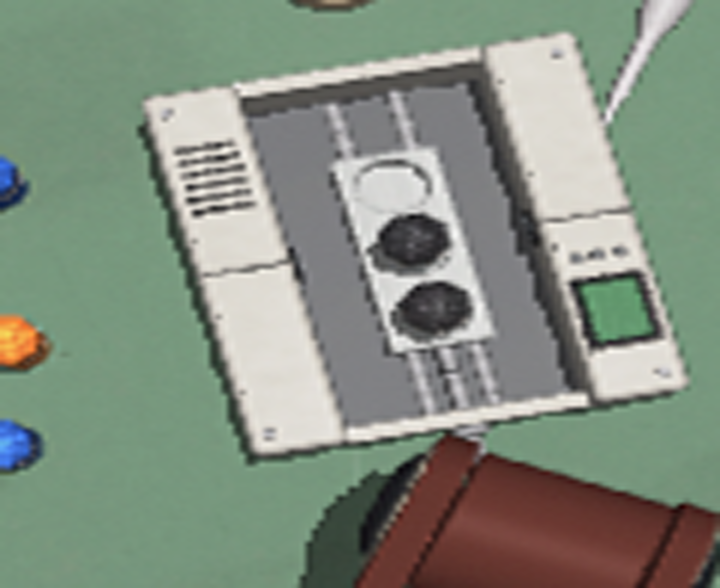

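Request:
drive_tool(
  commands="0.9 0 0 0 0;0.9 0 0 0 0;0.9 0 0 0 0;0.9 0 0 0 0;0.9 0 0 0 0;0.9 0 0 0 0",
)

```text
t: 28.67
tool_pos: [0.4622, -0.1202, -0.0187]
tool_rot: [2.13, 0.201, -2.113]
contact_force: [9.4, 3.1, -2.6]
opening: 0.0227
```

```bash
python3 -c "
from h import *
M=st();o=ctrl.get_obs()['tool_pos'];print('moved',(o-np.load('pics/grip.npy'))@M*1000,ctrl.get_obs()['dq'])
i,D=ctrl.get_image('top')
for u,v in[(413,240),(432,307)]:
  U,V=230+u/6,120+v/4.2
  print([case(dep('top',U+a,V+b,D)) for a,b in((0,0),(-3,0),(3,0),(0,3),(0,-3))])
print(ctrl.finish_job())
"
```

```text
t 28.6667 pos [ 0.4622 -0.1202 -0.0187] yaw_y -79.1325314686023 q [-0.4125 -0.0538  2.1169  0.0037  1.0713  0.9668] F [ 9.3923  3.0832 -2.6347] op 0.022723600122681778
tilt -0.9999685168224317
moved [-0.51    0.5206 42.8552] [-0.001  -0.0003  0.0005 -0.0004 -0.0004 -0.0016]
[array([ 0.2,  0.4, 96. ]), array([  1.2,   8.3, 101.3]), array([-1.3, -7.5, 94.4]), array([-7.7,  2. , 96.6]), array([ 7.8, -1.2, 97.7])]
[array([-43. ,   0.9,  96.6]), array([-41.4,   8.6,  96.3]), array([-44.7,  -6.8,  97.7]), array([-50.7,   2.5,  95.7]), array([-35.1,  -0.8,  95.2])]
the job is handed in; nothing more can be done
None
```

The sample cell stands upright in the middle seat, let go. The job was handed in at about 28.7 s with the gripper holding the knob and the first ring level with the bushing face. `finish_job` gives no verdict.

**What I did:**
1. I gripped the lying cell and pivoted it in the grip against the colorimeter's front edge and wall.
2. I stood it up on the bench by pulling it back under light downward pressure.
3. I re-gripped it at the cap, lowered it into the middle seat and let go.
4. I then gripped the knob with 60 N and pulled it out.

**Last checks:**
- **Slide travel:** the arm moved 42.9 mm from the knob grip and had come to rest. A thin dark strip of the ring shows right at the bushing face. The pull force read about 9.4 N in x, against 9 N expected.
- **Cells:** from the top camera, the sample cap is about 0.4 mm from the light-path centre and the blank cap 43 mm in front of it. Both cap tops read about 96 mm high, as they should when fully seated. That depth reading is noisy, between about 94 and 101 mm.
- **Bystanders:** I saw no sign that the dish, beaker or carton had been touched, but I did not measure their positions at the end.

**What went wrong or disagreed:**
- **Finger tips:** they sat about 30 mm farther back from the stated TCP than the text suggests, so my first attempt to grip the cell closed on air. After that I used the measured offset.
- **Pivoting:** the first tries slipped in the grip and jammed with the cap close to the gripper's body. Forces reached about 40 N at the wrist (limit 120 N). I could not measure the force on the gripper's body (limit 40 N) separately.

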